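# Weigh out a refill order from the child-safe tub

## Task

Make up a refill order of solid cleaner on the scale: use up all the offcuts in the round wooden tray, then add whole bars from the child-safe tub until the needle rests in the dark band of the dial; the tub's cap comes off only when pressed down firmly and turned. Leave the order on the pan and unneeded bars in the tub, lock the cap on the tub again by pressing and turning, and do not disturb the other things on the table.

Things in the scene. Friction and masses are not known exactly. Their poses are not given: they have to be found in the camera images.
- tub_mouth (a point): Centre of the rim of the tub, 76 mm above the table; z up, x through the two small grey lock marks on the outside of the tub. The tub is white, round, 132 mm wide, fixed to the table; its neck is 102 mm wide outside, 97 mm inside, its inner floor 40 mm below the rim. Flanges round the neck (118 mm wide) hold the two lugs of the cap; locked, the lugs sit in notches 6 mm deep.
- cap_grip (a point): Middle of the upright grip bar on top of the cap: 80 mm long (x), 26 mm wide (y), 34 mm high (z up). Cap: grey, round, 133 mm wide, 160 g; its top disc is 16 mm below this point, its lower edge 87 mm below; its two inner lugs lie on the x axis. Locked on the tub, its x is along the tub's x and this point 63 mm above tub_mouth; unlocked and resting on the collar it stands about 5 mm higher.
- lock_mark (a point): One lock mark, on the tub's +x side. To open: press the cap down 8 mm, turn it anticlockwise (seen from above) 75 degrees (60 to 140 are free), lift. To close: lower it with its x axis 75 degrees anticlockwise of the tub's x (half a turn more is the same), press to 8 mm below its locked height, turn clockwise 75 degrees (stop 4 degrees farther), let it rise into the notches.
- collar (a joint): Black sprung collar round the neck, under the skirt of the cap; m below its height with the cap locked: about 0 when locked, -0.006 when free, 0.009 at its stop. It pushes the cap up with 6.6 N at 0 and 1.1 N more for each mm (15.4 N at 0.008). The lugs clear their notches from 0.0065 on.
- pan_top (a point): Centre of the floor of the scale's round pan, z up, x and y with the scale (the dial faces -x); it sinks with the load. Pan: steel, floor flat to a radius of 67 mm, sloping rim 7 mm high out to 76 mm; empty, its floor is 131 mm above the table. Under it the white scale, 120 x 100 mm, fixed to the table, with a round dial in front.
- pan (a joint): How far the pan has sunk, m: 0 when empty, 6.0 mm for each 100 g, stop at 32 mm; spring 163.5 N/m. The needle turns clockwise with it from the top of the dial, 9 degrees a mm. The dark band on the dial spans 16.8 to 24.6 mm (about 280 to 410 g).
- tray: Round wooden tray, fixed to the table, 154 mm wide, 24 mm high at the rim; its flat floor, 143 mm wide, is 15 mm above the table. Origin at the centre of its underside. It holds only the offcuts; once cleared it has room for the cap.
- bar1_c (a point): refill bar, hand-cut block of solid cleaner, off-white, 26 x 32 x 70 mm, 85 to 120 g. Origin at its centre, z along its 70 mm length, y across its 32 mm width. It starts standing in the tub: the bars stand in a row along the tub's x at 30 mm pitch, their 32 mm width along the tub's y, tops 30 mm above the rim, so that each can be gripped across the 32 mm from above
- bar2_c (a point): refill bar, hand-cut block of solid cleaner, off-white, 26 x 32 x 70 mm, 85 to 120 g. Origin at its centre, z along its 70 mm length, y across its 32 mm width. It starts standing in the tub: the bars stand in a row along the tub's x at 30 mm pitch, their 32 mm width along the tub's y, tops 30 mm above the rim, so that each can be gripped across the 32 mm from above
- bar3_c (a point): refill bar, hand-cut block of solid cleaner, off-white, 26 x 32 x 70 mm, 85 to 120 g. Origin at its centre, z along its 70 mm length, y across its 32 mm width. It starts standing in the tub: the bars stand in a row along the tub's x at 30 mm pitch, their 32 mm width along the tub's y, tops 30 mm above the rim, so that each can be gripped across the 32 mm from above
- offcut1_c (a point): Offcut, a short piece of a refill bar, off-white, 26 x 32 x 36 mm, 42 to 60 g, standing in the round tray at the start (may be absent). Origin at its centre, z along its 36 mm, y across its 32 mm. The offcuts stand in a row along the tray's y at 38 mm pitch and can be gripped across the 32 mm from above
- offcut2_c (a point): Offcut, a short piece of a refill bar, off-white, 26 x 32 x 36 mm, 42 to 60 g, standing in the round tray at the start (may be absent). Origin at its centre, z along its 36 mm, y across its 32 mm. The offcuts stand in a row along the tray's y at 38 mm pitch and can be gripped across the 32 mm from above
- offcut3_c (a point): Offcut, a short piece of a refill bar, off-white, 26 x 32 x 36 mm, 42 to 60 g, standing in the round tray at the start (may be absent). Origin at its centre, z along its 36 mm, y across its 32 mm. The offcuts stand in a row along the tray's y at 38 mm pitch and can be gripped across the 32 mm from above
- bangle_4: Bystander: ring bangle, 55 mm across, 7 mm high
- gift_box_0: Bystander: square lidded gift box, 70 mm, 36 mm high
- gift_box_1: Bystander: square lidded gift box, 65 mm, 36 mm high
- bottle_opener: Bystander: wood-handled bottle opener, 140 mm long, lying flat
- bracelet_card_r0: Bystander: flat white card box, 58 x 81 x 9 mm
- stock_pad: Bystander: paper count pad, 102 x 145 x 9 mm, with a pen lying on it

How it is judged:
By the outcome, as a careful person would: the job done as asked, in the order asked, and still so for the second after the job is handed in, with the robot touching nothing.
Of offcut1, offcut2, offcut3 only 1 to 3 are there at a start; the rules pass over those that are not, and their reading is None.
At some moment in a run one of cap may be knocked a few centimetres aside while the robot is not near it.
Once in a run the grip may slacken for a moment while it holds something.
It also fails if it takes over 208 s, if anything falls off the work surface, if the arm or the gripper's body presses on something with over 40 N, if the wrist force passes 120 N, or if a joint passes its speed limit or range.

## Robot

A 7-joint arm with a two-finger parallel gripper is mounted at the origin on a cart in front of the work surface, level with it; the furniture and walls round the work are solid. World frame = base frame: x ahead of the robot, y to its left, z up, the work surface at z = 0. Lengths are in m, angles in rad, forces in N, time in s.
With the tool pointing down it reaches from about 0.4 to 0.875 m from the base axis. Payload 4.4 kg.
Tool frame: the origin (TCP) lies at the very end of the fingers, on their centre line; the grasp point (between the pads) lies 19 mm behind it; z points along the fingers, y is the line along which they close (so a half turn about z gives the same grasp; the last joint's range is limited). The gripper opens to 85 mm and grips with 20 to 120 N. Pads are 22 mm wide; open, the fingers measure 114 mm over their backs; the gripper's body (76 mm by 85 mm) begins 54 mm behind the grasp point. The pads swing forward as they close: fully open they stand 13 mm farther back than shut.
Start: joints at [-1.392, 0.628, 0.038, 1.517, -0.027, 0.996, -0.02], TCP at [0.158, 0.631, 0.199] pointing down, gripper open.
Joint ranges: [-3.06, 3.06], [-0.37, 2.12], [-1.25, 1.32], [0.18, 2.47], [-1.1, 4.24], [0.23, 1.98], [-2.94, 2.94]. Speed limits (rad/s): [2.57, 2.57, 3.14, 3.14, 3.14, 3.14, 3.14].

## Interface

Orientations are given as a unit quaternion [w, x, y, z].
In Python, from bench import sense, read_camera, camera_info, workorder gives the robot as it stands.
- The arm moves only by the shell command python3 -m jog 'ROWS' [OPENING]. ROWS is a JSON object of lists of equal length, an entry for each row: "travel": the shift along the tool's x, y, z in m, a list of three; "turn": the turn about the tool's z in rad. In form: {"travel": [[dx, dy, dz], ...], "turn": [turn, ...]}. A call has 1 to 12 rows; each row is the pose to reach, as a shift and turn from the pose commanded when the call began, along the tool's axes at that moment; what a row does not reach only later rows make up. A row lasts 1/12 s, in which the tool goes at most 41.7 mm and 7.16 degrees, less where a joint would pass 70% of its speed; a pose out of reach is approached as far as the arm can. A call with a gripper value outside its range is refused whole. OPENING is the opening, from 0 (shut) to 1 (fully open), set as the call begins (- or left out, the last holds). The fingers move at their own pace and stop on an object; the grip force is fixed at half the most. Time passes only in rows, so rows that repeat a pose let the fingers close. It gives the time, the measured TCP pose, the force, the opening and the grip force at its end, in the units of the state.
- sense(): the state, without advancing time (a new reading comes with each control period).
- read_camera(name): name is "scene" or "top" or "wrist"; returns the picture (400x640x3 uint8, blue, green, red); there is no depth.
- camera_info(name): a dict with "intrinsics" (3x3 intrinsics, pixels), "distortion" ([k1, k2, p1, p2, k3] as OpenCV has them; the pictures are not rectified), "view" (4x4, takes a point from world to camera coordinates). Camera axes: x right, y down, z forward; pixel columns grow to the right and rows downward; lengths in m; the calibration is good to about 2 mm. A picture is of the moment at which its call begins: read the wrist's pose just before it. camera_info takes no time and is no camera call; for the wrist camera it gives the pose at the moment of the call.
- workorder.sign_off(): hands the job in; it is judged then, once.
The state is a dict: "time_s": time; "qpos": joint angles; "joint_vel": joint speeds; "joint_torque": joint torques, N m; "tool_pos": TCP position; "ee_rot": TCP orientation; "force": force on the tool from outside, world axes, zero at the start; "torque": the same for the moment, N m; "width": finger opening in m; "grip_force": force on a finger pad.
Only numpy, scipy, OpenCV 4.12 (cv2) and the standard library are available. Lean on these libraries where they do the work, as an engineer would, in place of code of your own. Each camera call takes 0.05 s, during which the arm holds its last target. There are 200 camera calls.

## Working session

There is one attempt and no reset: what is moved stays moved. The work goes in short steps, Python scripts to look and compute and a shell command to move; the robot and the scene stay as the last step left them, time stands still between calls to the robot, and variables do not carry over. Pictures are saved under pics/ and viewed, at most 14 in all, crops included, and the job is handed in when it is done.

```bash
mkdir -p pics; ls; cat > h.py <<'E'
import numpy as np, cv2
from bench import sense, read_camera, camera_info
def und(name,pix,ci=None):
    ci=ci or camera_info(name)
    K=np.array(ci["intrinsics"]);D=np.array(ci["distortion"]);V=np.array(ci["view"])
    p=cv2.undistortPoints(np.array(pix,float).reshape(-1,1,2),K,D).reshape(-1,2)
    R=V[:3,:3];t=V[:3,3];c=-R.T@t
    d=np.c_[p,np.ones(len(p))]@R
    return c,d
def at_z(name,pix,z,ci=None):
    c,d=und(name,pix,ci)
    return c+d*((z-c[2])/d[:,2])[:,None]
def proj(name,pts,ci=None):
    ci=ci or camera_info(name)
    K=np.array(ci["intrinsics"]);D=np.array(ci["distortion"]);V=np.array(ci["view"])
    return cv2.projectPoints(np.array(pts,float).reshape(-1,3),cv2.Rodrigues(V[:3,:3])[0],V[:3,3],K,D)[0].reshape(-1,2)
def snap(name,fn):
    im=read_camera(name);cv2.imwrite('pics/'+fn,im);return im
E
python3 - <<'E'
from h import *
print(sense())
for n in ("top","scene"):
    snap(n,n+'0.png'); ci=camera_info(n); V=np.array(ci["view"]); print(n,-V[:3,:3].T@V[:3,3],V[:3,:3].round(2).tolist(),np.array(ci["intrinsics"]).round().tolist())
E
```

```text
pics
{'time_s': 0.0, 'qpos': array([-1.39177213,  0.62935095,  0.03846218,  1.51835743, -0.02698912,
        0.99629408, -0.01997996]), 'joint_vel': array([ 3.70072702e-04, -1.39431646e-03,  5.57718291e-05, -2.29234476e-03,
        5.66868644e-04, -9.56741638e-04, -7.29430632e-04]), 'joint_torque': array([-1.20550005e-03, -5.63406873e+01,  1.22629579e+00, -1.93439054e+01,
        1.11496914e-02,  1.06156166e-02,  1.52511443e-06]), 'tool_pos': array([0.15737401, 0.62996179, 0.19848977]), 'ee_rot': array([-9.26090774e-05,  1.22101675e-01,  9.92517147e-01, -9.41073413e-04]), 'force': array([-0.16543658, -0.38103777,  0.10237626]), 'torque': array([-0.02918994, -0.00260747,  0.02408976]), 'grip_force': 0.0, 'width': 0.08543409758659368}
top [0.47401095 0.06266427 1.25955272] [[-0.03, -1.0, -0.01], [-1.0, 0.03, -0.09], [0.09, 0.01, -1.0]] [[388.0, 0.0, 321.0], [0.0, 388.0, 202.0], [0.0, 0.0, 1.0]]
scene [0.12952368 0.6068241  0.95011669] [[-0.78, -0.63, -0.0], [-0.49, 0.62, -0.61], [0.39, -0.47, -0.79]] [[403.0, 0.0, 317.0], [0.0, 403.0, 201.0], [0.0, 0.0, 1.0]]
```

View pics/top0.png

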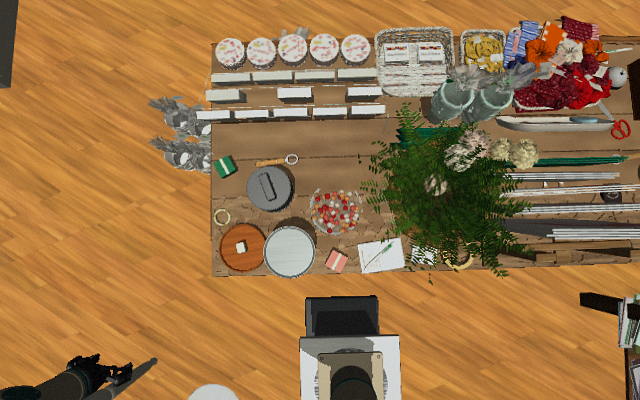

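View pics/scene0.png

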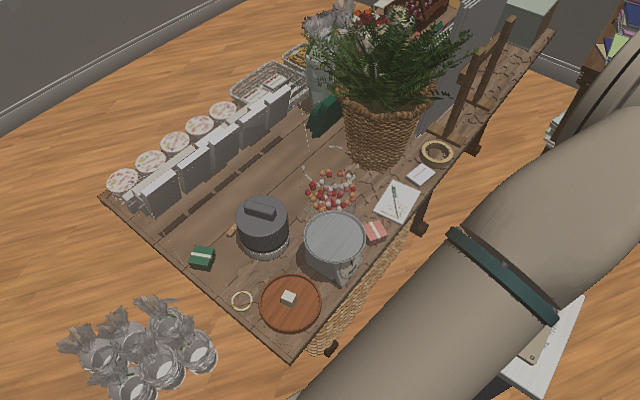

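The top view shows the cap on the tub at (269,188), its grip bar pointing up-left. One offcut is at (241,247) in the tray (243,247), the pan is at (289,251), and bystanders sit around them. I'll zoom in for measurements.

```bash
python3 - <<'E'
from h import *
im=cv2.imread('pics/top0.png'); c=im[140:290,200:350]; cv2.imwrite('pics/topc.png',cv2.resize(c,None,fx=4,fy=4,interpolation=cv2.INTER_CUBIC))
im=cv2.imread('pics/scene0.png'); c=im[185:335,225:375]; cv2.imwrite('pics/scenec.png',cv2.resize(c,None,fx=4,fy=4,interpolation=cv2.INTER_CUBIC))
E
```

```text
(no output)
```

View pics/topc.png

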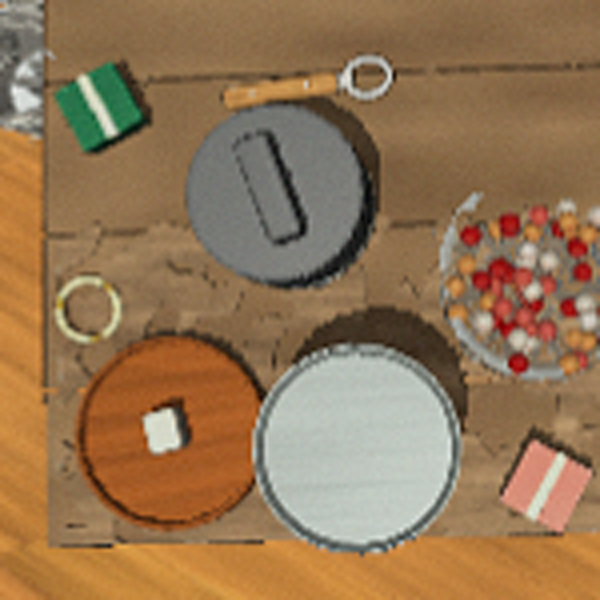

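View pics/scenec.png

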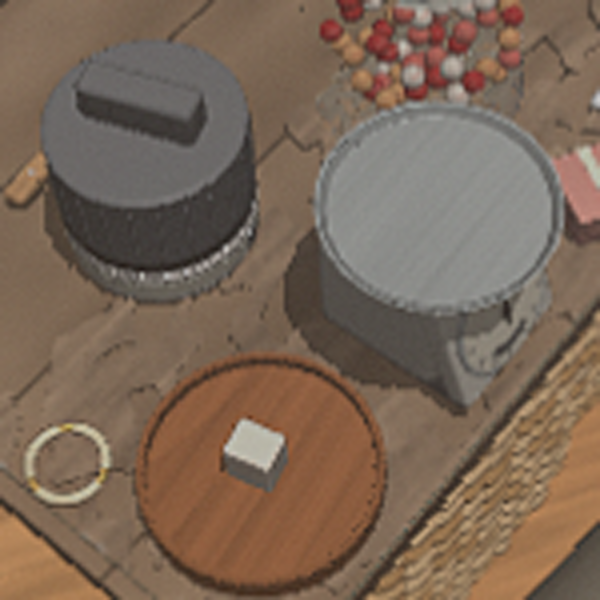

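The crops show the following:
- **Grip bar:** its top runs from about (250,137) to (287,238) in the top crop.
- **Offcut top:** about (164,430) in the top crop.
- **Tray centre:** about (172,430).
- **Pan:** centre about (357,447).

The dial faces the robot, with the needle at the top.

```bash
python3 - <<'E'
from h import *
f=lambda P,o:[((u+.5)/4-.5+o[0],(v+.5)/4-.5+o[1]) for u,v in P]
T=(200,140);S=(225,185)
bt=at_z('top',f([(237,142),(262,133),(296,232),(272,243)],T),.156);bs=at_z('scene',f([(88,66),(205,98),(195,122),(76,87)],S),.156)
for b in(bt,bs):print('bar',b[:,:2].round(4).tolist(),b.mean(0).round(4),[np.linalg.norm(b[i]-b[(i+1)%4]).round(4) for i in range(4)])
d=(bt[2]+bt[3]-bt[0]-bt[1]);print(np.degrees(np.arctan2(d[1],d[0])))
d=(bs[1]+bs[2]-bs[0]-bs[3]);print(np.degrees(np.arctan2(d[1],d[0])))
ot=at_z('top',f([(143,411),(177,406),(186,446),(152,453)],T),.051);os=at_z('scene',f([(240,420),(285,433),(266,470),(222,455)],S),.051)
for b in(ot,os):print('off',b[:,:2].round(4).tolist(),b.mean(0).round(4),[np.linalg.norm(b[i]-b[(i+1)%4]).round(4) for i in range(4)])
print('tray rim',at_z('top',f([(77,430),(266,430),(172,333),(172,528)],T),.024).round(4).tolist(), at_z('scene',f([(135,465),(386,465),(262,353),(257,590)],S),.024).round(4).tolist())
print('pan rim',at_z('top',f([(254,447),(461,447),(357,342),(357,551)],T),.138).round(4).tolist(), at_z('scene',f([(315,200),(565,215),(455,103),(425,312)],S),.138).round(4).tolist())
print('cap disc',at_z('top',f([(186,193),(277,102)],T),.123).round(4).tolist(), at_z('scene',f([(42,140),(252,125),(150,40)],S),.123).round(4).tolist())
print('top edge front',at_z('top',f([(45,545),(400,543)],T),0).round(3).tolist())
E
```

```text
bar [[0.6517, 0.2514], [0.6577, 0.2332], [0.5854, 0.2097], [0.5779, 0.2271]] [0.6182 0.2304 0.156 ] [np.float64(0.0191), np.float64(0.076), np.float64(0.0189), np.float64(0.0776)]
bar [[0.6554, 0.2404], [0.5812, 0.213], [0.5737, 0.2303], [0.6495, 0.2568]] [0.615  0.2351 0.156 ] [np.float64(0.079), np.float64(0.0188), np.float64(0.0803), np.float64(0.0174)]
-161.8648096108001
-160.25828671945325
off [[0.4592, 0.3456], [0.4624, 0.3189], [0.4313, 0.3122], [0.4265, 0.3389]] [0.4448 0.3289 0.051 ] [np.float64(0.0269), np.float64(0.0318), np.float64(0.0271), np.float64(0.0334)]
off [[0.4605, 0.3277], [0.4337, 0.3171], [0.4271, 0.3422], [0.4538, 0.3515]] [0.4438 0.3346 0.051 ] [np.float64(0.0288), np.float64(0.026), np.float64(0.0283), np.float64(0.0247)]
tray rim [[0.445, 0.4052, 0.024], [0.4415, 0.2538, 0.024], [0.5204, 0.328, 0.024], [0.366, 0.3298, 0.024]] [[0.5008, 0.3824, 0.024], [0.3808, 0.2858, 0.024], [0.4904, 0.2755, 0.024], [0.3909, 0.3943, 0.024]]
pan rim [[0.4325, 0.245, 0.138], [0.4289, 0.0959, 0.138], [0.5062, 0.1692, 0.138], [0.3567, 0.1722, 0.138]] [[0.4885, 0.2193, 0.138], [0.3653, 0.1346, 0.138], [0.4664, 0.1092, 0.138], [0.3905, 0.2384, 0.138]]
cap disc [[0.62, 0.2954, 0.123], [0.6861, 0.2269, 0.123]] [[0.6582, 0.2853, 0.123], [0.5624, 0.1938, 0.123], [0.6606, 0.1841, 0.123]]
top edge front [[0.352, 0.439, 0.0], [0.348, 0.151, 0.0]]
```

```bash
cat >> h.py <<'E'
from scipy.spatial.transform import Rotation as Ro
def plan(p,xang):
    """travel and turn from current pose to TCP p with the tool's x at world angle xang (deg)"""
    s=sense();w,x,y,z=s['ee_rot'];R=Ro.from_quat([x,y,z,w]).as_matrix()
    t=R.T@(np.array(p)-s['tool_pos']);a=np.degrees(np.arctan2(R[1,0],R[0,0]))
    d=(a-xang+180)%360-180
    print('now',s['tool_pos'].round(4),'xang',a.round(1),'travel',t.round(4),'turn',np.radians(d).round(4),'q',s['qpos'].round(2),'F',s['force'].round(1))
E
python3 -c "
from h import *
plan([.43,.33,.26],105)"
```

```text
now [0.1574 0.63   0.1986] xang 166.0 travel [-0.3372 -0.2251 -0.061 ] turn 1.0642 q [-1.39  0.63  0.04  1.52 -0.03  1.   -0.02] F [-0.6  0.8  0.6]
```

```bash
python3 -m jog '{"travel":[[-0.03,-0.02,-0.03],[-0.06,-0.04,-0.05],[-0.09,-0.06,-0.06],[-0.12,-0.08,-0.06],[-0.15,-0.10,-0.06],[-0.18,-0.12,-0.06],[-0.21,-0.14,-0.06],[-0.24,-0.16,-0.06],[-0.27,-0.18,-0.06],[-0.30,-0.20,-0.06],[-0.32,-0.215,-0.06],[-0.337,-0.225,-0.06]],"turn":[0.09,0.18,0.27,0.36,0.45,0.54,0.63,0.72,0.81,0.9,0.99,1.064]}' && python3 -m jog '{"travel":[[0,0,0],[0,0,0],[0,0,0],[0,0,0]],"turn":[0,0,0,0]}'; python3 - <<'E'
from h import *
plan([.444,.332,.16],105)
ci=camera_info('wrist');V=np.array(ci['view']);print(-V[:3,:3].T@V[:3,3],V[:3,:3].round(2).tolist(),np.array(ci['intrinsics']).round(0).tolist())
snap('wrist','w1.png')
E
```

```text
time_s: 1.1
tool_pos: [0.4314, 0.3274, 0.2593]
ee_rot: [0.0, 0.612, 0.791, -0.001]
force: [0.2, 0.2, -1.2]
width: 0.0857
grip_force: 0.0
time_s: 1.43
tool_pos: [0.4287, 0.332, 0.2591]
ee_rot: [-0.001, 0.607, 0.794, -0.0]
force: [-0.0, 0.4, -0.2]
width: 0.0852
grip_force: 0.0
now [0.4287 0.332  0.2591] xang 105.2 travel [-0.0041  0.0149  0.0991] turn 0.0033 q [-0.96  0.43  0.37  1.75 -0.18  1.   -0.26] F [-0.   0.4 -0.2]
[0.40809684 0.4057633  0.4324347 ] [[0.96, 0.26, -0.0], [0.25, -0.92, 0.3], [0.08, -0.29, -0.95]] [[351.0, 0.0, 315.0], [0.0, 351.0, 192.0], [0.0, 0.0, 1.0]]
```

View pics/w1.png

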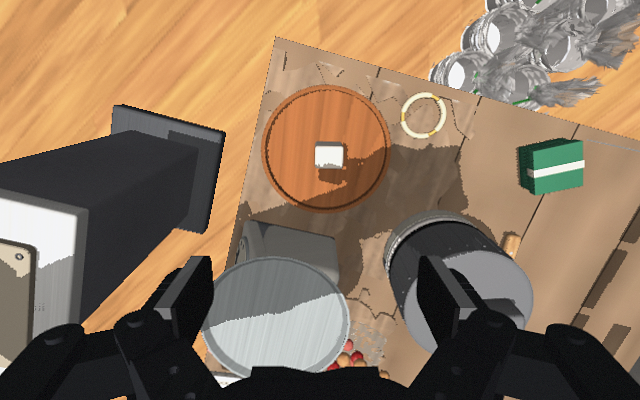

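The wrist view shows the tray at (326,148) with the offcut at (329,155), the pan at (276,313) and part of the cap on the right. I'll compute positions by segmentation.

```bash
python3 - <<'E'
from h import *
ci=camera_info('wrist')
im=cv2.imread('pics/w1.png');h=cv2.cvtColor(im,cv2.COLOR_BGR2HSV)
m=((h[...,2]>170)&(h[...,1]<50)).astype(np.uint8)*255
mm=np.zeros_like(m);mm[130:185,300:360]=m[130:185,300:360]
c=max(cv2.findContours(mm,0,2)[0],key=cv2.contourArea).reshape(-1,2)
P=at_z('wrist',c,.051,ci)[:,:2]
r=cv2.minAreaRect((P*1000).astype(np.float32));print('offcut mm',r)
im2=cv2.imread('pics/top0.png');h2=cv2.cvtColor(im2,cv2.COLOR_BGR2HSV)
def circ(P):
    A=np.c_[2*P,np.ones(len(P))];s=np.linalg.lstsq(A,(P**2).sum(1),rcond=None)[0];return s[:2].round(4),np.sqrt(s[2]+s[:2]@s[:2]).round(4)
# tray outer rim points in wrist picture
print('tray',circ(at_z('wrist',[(262,148),(391,148),(326,85),(326,213),(280,103),(281,193)],.024,ci)[:,:2]))
print('pan',circ(at_z('wrist',[(203,310),(350,310),(280,258),(225,272),(335,277)],.138,ci)[:,:2]))
E
```

```text
offcut mm ((443.37506103515625, 333.3091125488281), (30.02911949157715, 22.4508056640625), 15.212894439697266)
tray (array([0.4421, 0.3322]), np.float64(0.076))
pan (array([0.4327, 0.1738]), np.float64(0.0743))
```

```bash
python3 -m jog '{"travel":[[-0.003,0.015,0.03],[-0.003,0.015,0.06],[-0.003,0.015,0.09],[-0.003,0.015,0.12],[-0.003,0.015,0.15],[-0.003,0.015,0.18],[-0.003,0.015,0.205],[-0.003,0.015,0.22],[-0.003,0.015,0.23],[-0.003,0.015,0.24],[-0.003,0.015,0.24],[-0.003,0.015,0.24]],"turn":[0,0,0,0,0,0,0,0,0,0,0,0]}' && python3 -m jog '{"travel":[[0,0,0],[0,0,0],[0,0,0],[0,0,0],[0,0,0],[0,0,0],[0,0,0],[0,0,0]],"turn":[0,0,0,0,0,0,0,0]}' 0; python3 -c "
from h import *
plan([.40,.21,.25],105)"
```

```text
time_s: 2.48
tool_pos: [0.4452, 0.3321, 0.0196]
ee_rot: [-0.0, 0.608, 0.794, 0.0]
force: [-0.1, 0.2, 0.1]
width: 0.0855
grip_force: 0.0
time_s: 3.15
tool_pos: [0.4452, 0.3316, 0.0194]
ee_rot: [-0.0, 0.609, 0.793, -0.0]
force: [-0.0, -0.7, -0.1]
width: -0.0
grip_force: 0.0
now [0.4452 0.3316 0.0194] xang 105.0 travel [-0.1058 -0.0752 -0.2306] turn 0.0002 q [-0.83  0.77  0.22  1.93 -0.33  0.48 -0.11] F [-0.  -0.7 -0.1]
```

```bash
python3 - <<'E'
from h import *
a=snap('wrist','w2.png');b=snap('scene','s2.png')
c=cv2.resize(b[230:345,220:380],None,fx=3.5,fy=3.5)
o=np.zeros((800,640,3),np.uint8);o[:400]=a;o[400:,:560]=c[:400]
cv2.imwrite('pics/j2.png',cv2.resize(o,(480,600)))
E
```

```text
(no output)
```

View pics/j2.png

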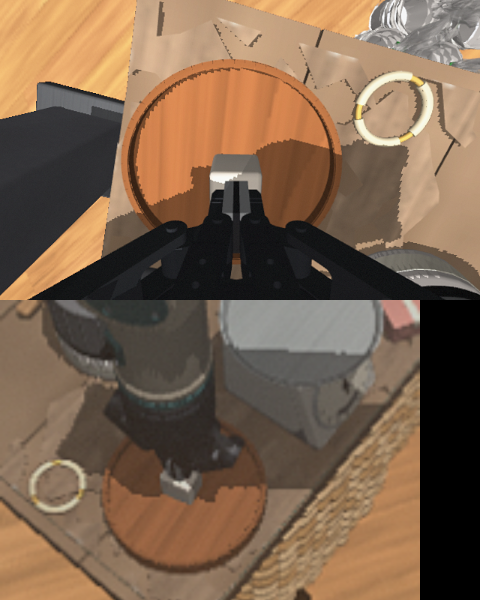

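The fingers closed just behind the offcut: it stands beyond the tips (image about (313,222)). I'll measure its new place.

```bash
python3 - <<'E'
from h import *
im=cv2.imread('pics/w2.png')
cv2.imwrite('pics/w2c.png',cv2.resize(im[180:330,240:400],None,fx=4,fy=4,interpolation=cv2.INTER_CUBIC))
print(proj('wrist',[[.4434,.333,.051],sense()['tool_pos']]))
E
```

```text
[[313.25499554 255.68502168]
 [316.05231069 230.62848038]]
```

View pics/w2c.png

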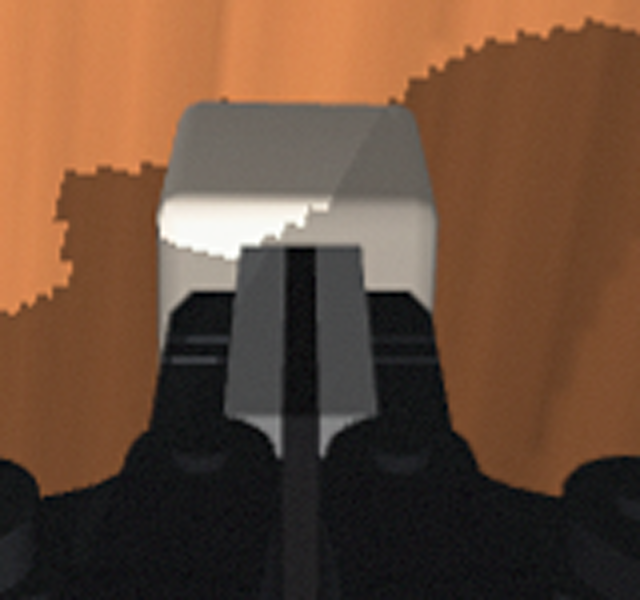

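```bash
python3 - <<'E'
from h import *
s=sense();p=s['tool_pos'];x=np.array([-.26,.966,0]);y=np.array([.966,.26,0])
f=lambda q:(((q-[240,180])+.5)*4).round(0).tolist()
for z in (.0194,.03,.04,.05,.06,.07): print(z,f(proj('wrist',[p*[1,1,0]+[0,0,z], p*[1,1,0]+[0,0,z]+.011*x])))
c=np.array([.4434,.333,0])
print(f(proj('wrist',[c+a*.013*x+b*.016*y+[0,0,z] for z in (.051,.015) for a in(1,-1) for b in (1,-1)])))
E
```

```text
0.0194 [[306.0, 205.0], [306.0, 128.0]]
0.03 [[306.0, 239.0], [307.0, 158.0]]
0.04 [[307.0, 274.0], [307.0, 190.0]]
0.05 [[307.0, 314.0], [307.0, 226.0]]
0.06 [[308.0, 360.0], [308.0, 266.0]]
0.07 [[308.0, 411.0], [308.0, 312.0]]
[[441.0, 198.0], [149.0, 198.0], [434.0, 406.0], [156.0, 407.0], [415.0, 90.0], [177.0, 90.0], [411.0, 266.0], [182.0, 266.0]]
```

```bash
python3 - <<'E'
from h import *
im=cv2.imread('pics/s2.png');c=cv2.resize(im[240:320,240:340],None,fx=6,fy=6,interpolation=cv2.INTER_CUBIC)
p=sense()['tool_pos']
for z in (.0194,.055):
    u=(proj('scene',[[p[0],p[1],z]])[0]-[240,240]+.5)*6;cv2.circle(c,(int(u[0]),int(u[1])),3,(0,255,0),-1);print(u)
cv2.imwrite('pics/s2c.png',c)
E
```

```text
[297.71769562 362.53363574]
[292.27482212 325.65551585]
```

View pics/s2c.png

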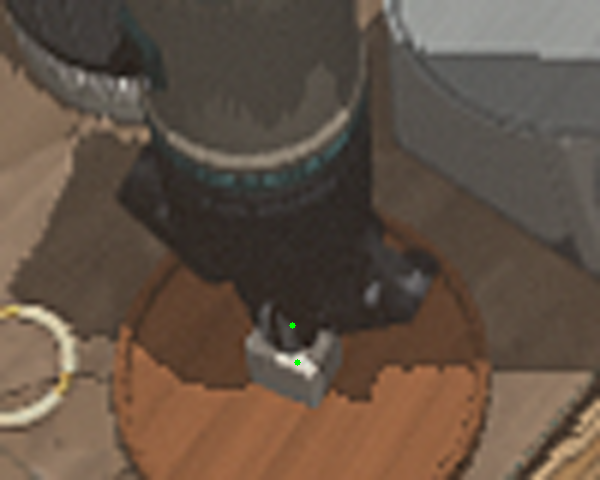

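```bash
python3 - <<'E'
from h import *
s=sense();w,x,y,z=s['ee_rot'];R=Ro.from_quat([x,y,z,w]).as_matrix()
for b in (0,-.013,-.036,-.049): print(b,proj('wrist',[s['tool_pos']+R@[a,c,b] for a in(.011,-.011) for c in(.0427,-.0427)]).round().tolist())
V=np.array(camera_info('wrist')['view']);c=-V[:3,:3].T@V[:3,3];print('cam in tool',R.T@(c-s['tool_pos']), s['width'])
E
```

```text
0 [[397.0, 212.0], [235.0, 211.0], [394.0, 249.0], [238.0, 249.0]]
-0.013 [[403.0, 221.0], [229.0, 221.0], [400.0, 261.0], [232.0, 261.0]]
-0.036 [[416.0, 241.0], [217.0, 241.0], [412.0, 286.0], [221.0, 286.0]]
-0.049 [[425.0, 256.0], [208.0, 256.0], [420.0, 304.0], [213.0, 304.0]]
cam in tool [ 0.07672459 -0.00073242 -0.17324357] 0.0002169124248698782
```

The open finger tips in w1 and the closed tips in w2 both lie about 36 mm behind the reported TCP. The true tip is therefore about 36 mm higher than reported, which is why the grasp missed. I'll open, descend in small steps and watch the force to check.

```bash
python3 -m jog '{"travel":[[0,0,0],[0,0,0],[0,0,0],[0,0,0],[0,0,0],[0,0,0.005],[0,0,0.01],[0,0,0.014],[0,0,0.016],[0,0,0.018],[0,0,0.018]],"turn":[0,0,0,0,0,0,0,0,0,0,0]}' 1 | egrep 'pos|force' ; python3 -m jog '{"travel":[[0,0,0.003],[0,0,0.006],[0,0,0.006]],"turn":[0,0,0]}'| egrep 'pos|force'
```

```text
tool_pos: [0.4449, 0.3314, 0.0008]
force: [-0.2, -0.8, -0.1]
grip_force: 0.0
tool_pos: [0.4449, 0.3315, -0.0051]
force: [0.1, 0.7, -0.0]
grip_force: 0.0
```

```bash
python3 -m jog '{"travel":[[0,0,0.003],[0,0,0.006],[0,0,0.009],[0,0,0.009]],"turn":[0,0,0,0]}'| egrep 'pos|force'; python3 -m jog '{"travel":[[0,0,0],[0,0,0],[0,0,0],[0,0,0],[0,0,0],[0,0,0],[0,0,0],[0,0,0]],"turn":[0,0,0,0,0,0,0,0]}' 0
```

```text
tool_pos: [0.4448, 0.3314, -0.0142]
force: [-0.1, 0.5, -0.4]
grip_force: 0.0
time_s: 5.42
tool_pos: [0.4455, 0.3318, -0.0133]
ee_rot: [0.0, 0.609, 0.793, 0.0]
force: [0.7, 0.3, 4.0]
width: 0.0313
grip_force: 59.5
```

```bash
python3 -m jog '{"travel":[[0,0,-0.01],[0,0,-0.025],[0,0,-0.045],[0,0,-0.07],[0,0,-0.1],[0,0,-0.13],[0,0,-0.155],[0,0,-0.17],[0,0,-0.18],[0,0,-0.18],[0,0,-0.18],[0,0,-0.18]],"turn":[0,0,0,0,0,0,0,0,0,0,0,0]}' ; python3 -c "
from h import *
plan([.391,.163,.165],105)"
```

```text
time_s: 6.42
tool_pos: [0.4442, 0.3312, 0.1653]
ee_rot: [-0.0, 0.609, 0.793, -0.001]
force: [-0.0, -0.6, -0.7]
width: 0.0314
grip_force: 59.4
now [0.4442 0.3312 0.1653] xang 105.0 travel [-0.1486 -0.095   0.0006] turn 0.0003 q [-0.91  0.55  0.33  1.83 -0.24  0.8  -0.19] F [-0.  -0.6 -0.7]
```

```bash
python3 -m jog '{"travel":[[-0.015,-0.01,0],[-0.03,-0.02,0],[-0.05,-0.032,0],[-0.07,-0.045,0],[-0.09,-0.058,0],[-0.11,-0.07,0],[-0.125,-0.08,0],[-0.14,-0.09,0],[-0.149,-0.095,0],[-0.149,-0.095,0],[-0.149,-0.095,0],[-0.149,-0.095,0]],"turn":[0,0,0,0,0,0,0,0,0,0,0,0]}' >/dev/null; python3 -m jog '{"travel":[[0,0,0.015],[0,0,0.03],[0,0,0.042],[0,0,0.05],[0,0,0.055],[0,0,0.058],[0,0,0.058],[0,0,0.058]],"turn":[0,0,0,0,0,0,0,0]}' ; python3 - <<'E'
from h import *
plan([.391,.163,.102],105); snap('wrist','w3.png')
E
```

```text
time_s: 8.08
tool_pos: [0.3923, 0.1634, 0.1086]
ee_rot: [0.0, 0.609, 0.793, 0.0]
force: [0.2, 0.4, -0.2]
width: 0.0311
grip_force: 59.4
now [0.3923 0.1634 0.1086] xang 105.0 travel [-0.     -0.0014  0.0066] turn 0.0003 q [-0.66  0.49  0.28  2.22 -0.29  0.47  0.11] F [ 0.2  0.4 -0.2]
```

View pics/w3.png

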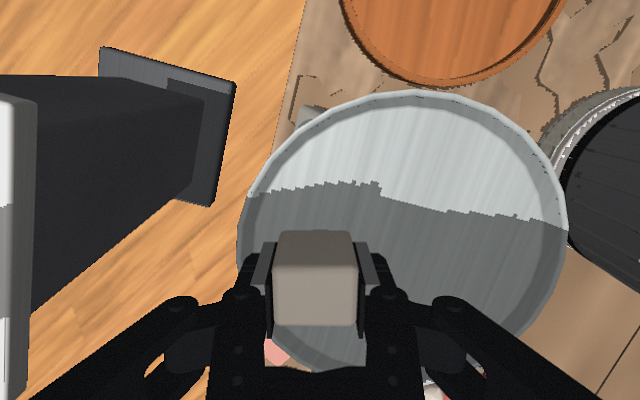

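The offcut is held squarely at (315,278), over the left of the pan. The pan rim spans u=237 to 568, with its top at v=91. I'll check the pan centre and then set the offcut down.

```bash
python3 - <<'E'
from h import *
P=at_z('wrist',[(237,252),(568,237),(410,91),(300,127),(520,127),(260,175),(557,175)],.138)[:,:2]
A=np.c_[2*P,np.ones(len(P))];s=np.linalg.lstsq(A,(P**2).sum(1),rcond=None)[0];print(s[:2],np.sqrt(s[2]+s[:2]@s[:2]))
E
python3 -m jog '{"travel":[[0,0,0.002],[0,0,0.004],[0,0,0.006],[0,0,0.006],[0,0,0.006],[0,0,0.006]],"turn":[0,0,0,0,0,0]}'
```

```text
[0.4297586  0.17200822] 0.07443155567807731
time_s: 8.63
tool_pos: [0.392, 0.1631, 0.1024]
ee_rot: [-0.0, 0.609, 0.793, -0.0]
force: [-0.1, 0.7, -0.4]
width: 0.031
grip_force: 59.4
```

```bash
python3 -m jog '{"travel":[[0,0,0.001],[0,0,0.002],[0,0,0.003],[0,0,0.004],[0,0,0.004],[0,0,0.004]],"turn":[0,0,0,0,0,0]}'|egrep 'pos|force'; python3 -c "
from h import *
print([sense()['force'].round(2).tolist()])"; python3 -m jog '{"travel":[[0,0,0],[0,0,0],[0,0,0],[0,0,0],[0,0,-0.01],[0,0,-0.03],[0,0,-0.06],[0,0,-0.09],[0,0,-0.12],[0,0,-0.15],[0,0,-0.15],[0,0,-0.15]],"turn":[0,0,0,0,0,0,0,0,0,0,0,0]}' 0.6; python3 - <<'E'
from h import *
plan([.616,.233,.25],19)
b=snap('scene','s4.png');a=snap('wrist','w4.png');t=snap('top','t4.png')
cv2.imwrite('pics/j4.png',np.hstack([cv2.resize(b[195:305,285:375],(490,599)),cv2.resize(t[215:290,255:325],(310,332)).repeat(1,0)[:332] if 0 else np.vstack([cv2.resize(t[215:290,255:325],(310,332)),cv2.resize(a,(310,267))])]))
E
```

```text
tool_pos: [0.3921, 0.1631, 0.0984]
force: [-0.4, -0.5, -0.2]
grip_force: 59.4
[[-0.45, -0.52, -0.23]]
time_s: 10.13
tool_pos: [0.3928, 0.1637, 0.2497]
ee_rot: [0.0, 0.609, 0.794, 0.002]
force: [-0.6, 0.0, -0.7]
width: 0.0515
grip_force: 0.0
now [0.3928 0.1637 0.2497] xang 105.0 travel [0.009  0.2336 0.0005] turn 1.5016 q [-0.79  0.25  0.41  2.05 -0.13  0.86 -0.04] F [-0.6  0.  -0.7]
```

View pics/j4.png

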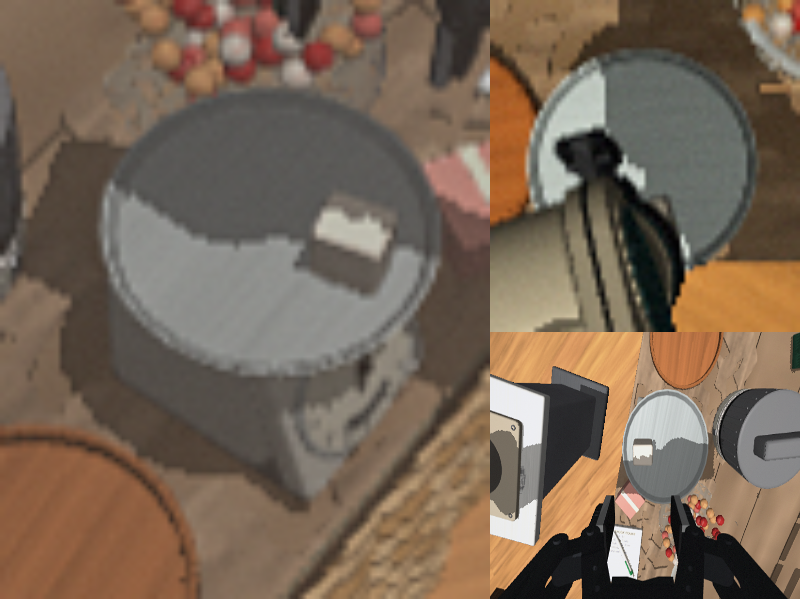

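The offcut stands in the pan on the dial side and the needle has moved slightly. Next is the cap.

```bash
python3 -m jog '{"travel":[[0,0.01,0],[0.001,0.025,0],[0.002,0.05,0],[0.003,0.075,0],[0.004,0.1,0],[0.005,0.125,0],[0.006,0.15,0],[0.007,0.175,0],[0.008,0.195,0],[0.009,0.215,0],[0.009,0.23,0],[0.009,0.234,0]],"turn":[0.12,0.24,0.36,0.48,0.6,0.72,0.84,0.96,1.08,1.2,1.32,1.44]}' 1 >/dev/null;python3 -m jog '{"travel":[[0,0,0],[0,0,0],[0,0,0],[0,0,0]],"turn":[0.06,0.06,0.06,0.06]}' ; python3 - <<'E'
from h import *
plan([.616,.233,.2],19)
a=snap('wrist','w5.png');cv2.imwrite('pics/w5c.png',cv2.resize(a[150:350,190:450],None,fx=3,fy=3,interpolation=cv2.INTER_CUBIC))
np.save('w5.npy',np.array(camera_info('wrist')['view']))
E
```

```text
time_s: 11.62
tool_pos: [0.6151, 0.2322, 0.2474]
ee_rot: [0.0, 0.986, 0.166, -0.001]
force: [-0.8, -0.8, -0.4]
width: 0.085
grip_force: 0.0
now [0.6151 0.2322 0.2474] xang 19.1 travel [ 0.0012 -0.0005  0.0474] turn 0.0025 q [-0.8   0.7   0.74  1.44 -0.49  1.19 -1.23] F [-0.8 -0.8 -0.4]
```

View pics/w5c.png

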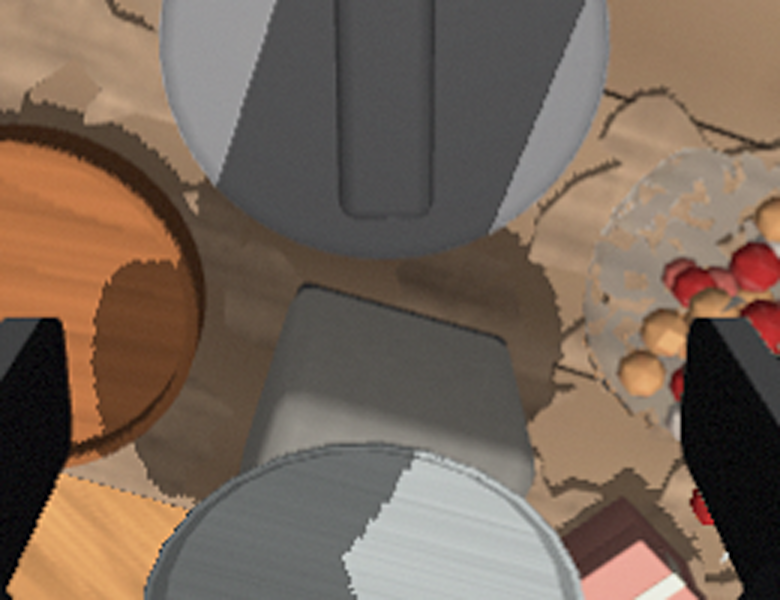

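The bar lies upright in the image, aligned with tool x, at crop u=337 to 434 with its near end at v=217. The disc is centred at u≈385.

```bash
python3 - <<'E'
from h import *
im=cv2.imread('pics/w5.png');g=cv2.cvtColor(im,cv2.COLOR_BGR2GRAY).astype(int)
print([ (v,g[v,300],g[v,318]) for v in range(100,180,3)])
f=lambda P:[((u+.5)/3-.5+190,(v+.5)/3-.5+150) for u,v in P]
P=at_z('wrist',f([(337,50),(341,210),(434,50),(432,210)]),.156);print(P.round(4).tolist())
a=P[:2].mean(0);b=P[2:].mean(0);print('width',np.linalg.norm(a-b),'mid',(a+b)/2)
for i,j in((0,1),(2,3)):
    d=P[i]-P[j];print(np.degrees(np.arctan2(d[1],d[0])))
print('near end',at_z('wrist',f([(386,216)]),.156))
print('disc',at_z('wrist',f([(161,50),(608,50)]),.123), at_z('wrist',f([(386,258)]),.123))
E
```

```text
[(100, np.int64(88), np.int64(86)), (103, np.int64(87), np.int64(87)), (106, np.int64(86), np.int64(88)), (109, np.int64(87), np.int64(87)), (112, np.int64(86), np.int64(87)), (115, np.int64(85), np.int64(87)), (118, np.int64(87), np.int64(85)), (121, np.int64(85), np.int64(89)), (124, np.int64(84), np.int64(43)), (127, np.int64(85), np.int64(59)), (130, np.int64(87), np.int64(74)), (133, np.int64(86), np.int64(85)), (136, np.int64(86), np.int64(84)), (139, np.int64(85), np.int64(83)), (142, np.int64(85), np.int64(85)), (145, np.int64(85), np.int64(83)), (148, np.int64(86), np.int64(82)), (151, np.int64(85), np.int64(83)), (154, np.int64(84), np.int64(82)), (157, np.int64(84), np.int64(81)), (160, np.int64(82), np.int64(82)), (163, np.int64(84), np.int64(82)), (166, np.int64(82), np.int64(82)), (169, np.int64(81), np.int64(82)), (172, np.int64(82), np.int64(82)), (175, np.int64(81), np.int64(80)), (178, np.int64(82), np.int64(82))]
[[0.6247, 0.2454, 0.156], [0.5829, 0.2303, 0.156], [0.6329, 0.2217, 0.156], [0.591, 0.2069, 0.156]]
width 0.024865087906248903 mid [0.60785412 0.22609144 0.156     ]
19.923097063102055
19.42687774881765
near end [[0.58520981 0.21814983 0.156     ]]
disc [[0.60007401 0.29220876 0.123     ]
 [0.64262469 0.16964259 0.123     ]] [[0.55922705 0.20866894 0.123     ]]
```

```bash
python3 -m jog '{"travel":[[0.005,0.003,0.03],[0.005,0.003,0.06],[0.005,0.003,0.09],[0.005,0.003,0.115],[0.005,0.003,0.13],[0.005,0.003,0.14],[0.005,0.003,0.145],[0.005,0.003,0.15],[0.005,0.003,0.154],[0.005,0.003,0.157],[0.005,0.003,0.157],[0.005,0.003,0.157]],"turn":[-0.01,-0.01,-0.01,-0.01,-0.01,-0.01,-0.01,-0.01,-0.01,-0.01,-0.01,-0.01]}'; python3 -m jog '{"travel":[[0,0,0],[0,0,0],[0,0,0],[0,0,0],[0,0,0],[0,0,0],[0,0,0],[0,0,0]],"turn":[0,0,0,0,0,0,0,0]}' 0;  python3 -c "
from h import *
print(sense()['torque'])
plan([.621,.231,.09],19.7)"
```

```text
time_s: 12.67
tool_pos: [0.6217, 0.2313, 0.0919]
ee_rot: [-0.0, 0.985, 0.171, 0.0]
force: [-0.5, -0.0, -0.1]
width: 0.0853
grip_force: 0.0
time_s: 13.33
tool_pos: [0.6214, 0.2314, 0.0917]
ee_rot: [-0.0, 0.985, 0.171, 0.0]
force: [-0.6, 1.0, 3.8]
width: 0.0252
grip_force: 61.8
[-0.02950319  0.18877724  0.00292879]
now [0.6214 0.2314 0.0917] xang 19.7 travel [-0.0005  0.0003  0.0017] turn -0.0008 q [-0.75  0.86  0.64  1.58 -0.61  0.91 -1.12] F [-0.6  1.   3.8]
```

```bash
python3 -m jog '{"travel":[[0,0,0.001],[0,0,0.002],[0,0,0.003],[0,0,0.004],[0,0,0.005],[0,0,0.006],[0,0,0.007],[0,0,0.008],[0,0,0.0085],[0,0,0.0085],[0,0,0.0085]],"turn":[0,0,0,0,0,0,0,0,0,0,0]}'
```

```text
time_s: 14.25
tool_pos: [0.6216, 0.2315, 0.0847]
ee_rot: [-0.001, 0.985, 0.171, 0.0]
force: [-4.8, -0.0, 12.4]
width: 0.0252
grip_force: 63.2
```

```bash
python3 -m jog '{"travel":[[0,0,0.0006],[0,0,0.0012],[0,0,0.0015],[0,0,0.0015],[0,0,0.0015]],"turn":[0,0,0,0,0]}'|egrep 'pos|force'; python3 -m jog '{"travel":[[0,0,0],[0,0,0],[0,0,0],[0,0,0],[0,0,0]],"turn":[-0.03,-0.08,-0.14,-0.2,-0.2]}';python3 -c "
from h import *
print(sense()['torque'])
plan([.6214,.2314,.083],94.7)"
```

```text
tool_pos: [0.6216, 0.2314, 0.0834]
force: [-5.5, 0.3, 13.1]
grip_force: 63.4
time_s: 15.08
tool_pos: [0.6237, 0.2314, 0.0841]
ee_rot: [-0.0, 0.963, 0.268, 0.002]
force: [-0.4, 1.0, 13.6]
width: 0.0249
grip_force: 63.3
[-0.02685838  0.47867964 -0.10330523]
now [0.6237 0.2314 0.0841] xang 31.1 travel [-0.002  -0.0012  0.0011] turn -1.1093 q [-0.72  0.85  0.58  1.59 -0.57  0.87 -0.95] F [-0.4  1.  13.6]
```

```bash
python3 -m jog '{"travel":[[-0.001,0,0.001],[-0.001,0,0.001],[-0.001,0,0.001],[-0.001,0,0.001],[-0.001,0,0.001],[-0.001,0,0.001],[-0.001,0,0.001],[-0.001,0,0.001],[-0.001,0,0.001],[-0.001,0,0.001],[-0.001,0,0.001],[-0.001,0,0.001]],"turn":[-0.08,-0.17,-0.27,-0.37,-0.47,-0.57,-0.67,-0.77,-0.87,-0.97,-1.07,-1.13]}';python3 -m jog '{"travel":[[0,0,0],[0,0,0],[0,0,0]],"turn":[0,0,0]}';python3 -c "
from h import *
print(sense()['torque'])
plan([.6214,.2314,.083],94.7)"
```

```text
time_s: 16.08
tool_pos: [0.6232, 0.2313, 0.0833]
ee_rot: [0.001, 0.669, 0.743, 0.003]
force: [0.3, 0.7, 13.6]
width: 0.0253
grip_force: 63.3
time_s: 16.33
tool_pos: [0.6233, 0.2313, 0.0833]
ee_rot: [0.001, 0.67, 0.742, 0.003]
force: [0.8, -0.2, 13.9]
width: 0.0253
grip_force: 63.3
[-0.1115814   0.49277222  0.08833054]
now [0.6233 0.2313 0.0833] xang 95.8 travel [ 0.0003 -0.0018  0.0003] turn 0.02 q [-0.55  0.79  0.27  1.58 -0.27  0.79 -0.07] F [ 0.8 -0.2 13.9]
```

```bash
python3 -m jog '{"travel":[[0,0,-0.003],[0,0,-0.006],[0,0,-0.009],[0,0,-0.012],[0,0,-0.016],[0,0,-0.022],[0,0,-0.03],[0,0,-0.04],[0,0,-0.055],[0,0,-0.07],[0,0,-0.085],[0,0,-0.1]],"turn":[0,0,0,0,0,0,0,0,0,0,0,0]}'|egrep 'pos|force';python3 -m jog '{"travel":[[0,0,-0.01],[0,0,-0.02],[0,0,-0.02],[0,0,-0.02]],"turn":[0,0,0,0]}';python3 -c "
from h import *
plan([.442,.332,.2],95.8)"
```

```text
tool_pos: [0.6201, 0.2305, 0.1814]
force: [0.8, -0.7, -1.4]
grip_force: 61.2
time_s: 17.67
tool_pos: [0.6206, 0.2307, 0.2006]
ee_rot: [0.0, 0.67, 0.742, 0.0]
force: [0.5, -0.0, -2.9]
width: 0.0253
grip_force: 61.3
now [0.6206 0.2307 0.2006] xang 95.8 travel [ 0.1189 -0.1673  0.0006] turn 0.0007 q [-0.58  0.66  0.32  1.48 -0.23  1.03 -0.11] F [ 0.5 -0.  -2.9]
```

Cap off (about 1.6 N held). Now to the tray.

```bash
python3 -m jog '{"travel":[[0.008,-0.012,0],[0.02,-0.028,0],[0.034,-0.048,0],[0.05,-0.07,0],[0.066,-0.093,0],[0.082,-0.115,0],[0.096,-0.135,0],[0.107,-0.151,0],[0.115,-0.162,0],[0.119,-0.167,0],[0.119,-0.167,0],[0.119,-0.167,0]],"turn":[0,0,0,0,0,0,0,0,0,0,0,0]}'>/dev/null;python3 -m jog '{"travel":[[0,0,0.015],[0,0,0.035],[0,0,0.06],[0,0,0.08],[0,0,0.095],[0,0,0.105],[0,0,0.112],[0,0,0.116],[0,0,0.116],[0,0,0.116]],"turn":[0,0,0,0,0,0,0,0,0,0]}';python3 -c "
from h import *
plan([.442,.332,.055],95.8)"
```

```text
time_s: 19.5
tool_pos: [0.443, 0.3322, 0.0849]
ee_rot: [0.0, 0.67, 0.742, 0.001]
force: [-0.3, 0.4, -2.2]
width: 0.0254
grip_force: 61.3
now [0.443  0.3322 0.0849] xang 95.8 travel [-0.0001 -0.0011  0.0299] turn 0.0004 q [-0.86  0.66  0.26  1.9  -0.28  0.61 -0.32] F [-0.3  0.4 -2.2]
```

```bash
python3 -m jog '{"travel":[[0,-0.001,0.004],[0,-0.001,0.008],[0,-0.001,0.012],[0,-0.001,0.016],[0,-0.001,0.02],[0,-0.001,0.023],[0,-0.001,0.025],[0,-0.001,0.025]],"turn":[0,0,0,0,0,0,0,0]}'|egrep 'pos|force';python3 -m jog '{"travel":[[0,0,0.001],[0,0,0.002],[0,0,0.003],[0,0,0.004],[0,0,0.004]],"turn":[0,0,0,0,0]}'|egrep 'pos|force'
```

```text
tool_pos: [0.441, 0.3318, 0.0588]
force: [-0.1, 0.2, -1.3]
grip_force: 61.3
tool_pos: [0.4412, 0.3319, 0.0553]
force: [0.1, 0.5, -1.5]
grip_force: 61.3
```

```bash
python3 -m jog '{"travel":[[0,0,0.001],[0,0,0.002],[0,0,0.002]],"turn":[0,0,0]}'|egrep 'pos|force';python3 -m jog '{"travel":[[0,0,0],[0,0,0],[0,0,0],[0,0,0],[0,0,0],[0,0,0]],"turn":[0,0,0,0,0,0]}' 1|egrep 'pos|force'; python3 -m jog '{"travel":[[0,0,-0.02],[0,0,-0.05],[0,0,-0.08],[0,0,-0.11],[0,0,-0.14],[0,0,-0.17],[0,0,-0.19],[0,0,-0.19],[0,0,-0.19]],"turn":[0,0,0,0,0,0,0,0,0]}'; python3 -c "
from h import *
plan([.621,.231,.22],109.7)"
```

```text
tool_pos: [0.4413, 0.3321, 0.0546]
force: [-2.9, -0.4, 8.8]
grip_force: 62.8
tool_pos: [0.4413, 0.332, 0.0533]
force: [0.4, 0.8, 0.5]
grip_force: 0.0
time_s: 22.08
tool_pos: [0.4418, 0.3324, 0.2444]
ee_rot: [0.0, 0.67, 0.742, 0.001]
force: [0.3, 0.5, -0.7]
width: 0.0853
grip_force: 0.0
now [0.4418 0.3324 0.2444] xang 95.8 travel [-0.1192  0.1679  0.0245] turn -0.2417 q [-0.93  0.46  0.35  1.74 -0.19  0.97 -0.41] F [ 0.3  0.5 -0.7]
```

```bash
python3 -m jog '{"travel":[[-0.008,0.012,0],[-0.02,0.028,0],[-0.034,0.048,0],[-0.048,0.068,0],[-0.062,0.088,0],[-0.076,0.108,0],[-0.09,0.128,0],[-0.102,0.144,0],[-0.112,0.158,0],[-0.119,0.168,0],[-0.119,0.168,0],[-0.119,0.168,0]],"turn":[0.12,0.24,0.36,0.48,0.6,0.72,0.84,0.96,1.08,1.2,1.32,1.328]}'>/dev/null;python3 -m jog '{"travel":[[0,0,0],[0,0,0],[0,0,0]],"turn":[0,0,0]}'>/dev/null; python3 - <<'E'
from h import *
plan([.621,.231,.22],19.7)
a=snap('wrist','w6.png');cv2.imwrite('pics/w6c.png',cv2.resize(a[90:250,200:430],None,fx=3.4,fy=3.4,interpolation=cv2.INTER_CUBIC))
c=np.array([.621,.231,.106]);x=np.array([.9415,.337,0])
print(proj('wrist',[c-.03*x,c,c+.03*x]).round(1).tolist())
E
```

```text
now [0.6199 0.2312 0.2429] xang 19.9 travel [0.001  0.0006 0.0229] turn 0.0037 q [-0.77  0.69  0.69  1.44 -0.46  1.17 -1.24] F [ 0.3  0.1 -0.2]
[[314.6, 199.3], [314.7, 168.1], [314.8, 135.0]]
```

View pics/w6c.png

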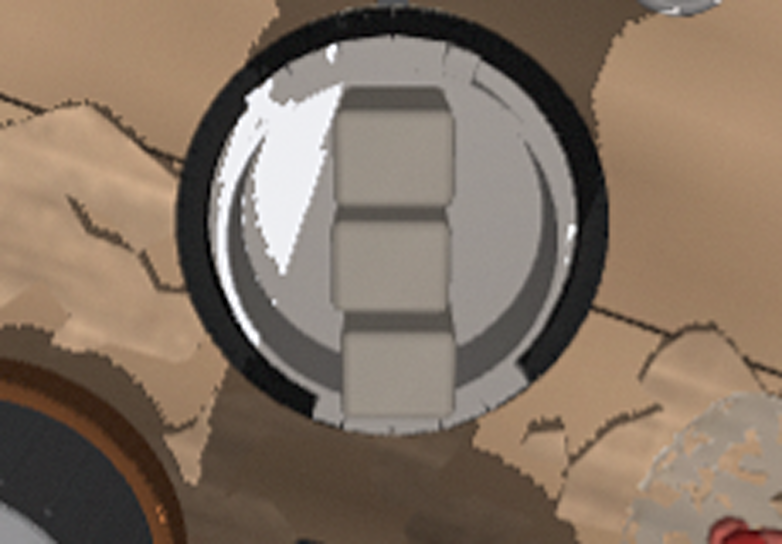

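The three bars stand in a row in the tub at crop (393,157), (390,265) and (398,373), as predicted. I'll pick the far one first.

```bash
python3 -m jog '{"travel":[[0.015,0,0.02],[0.031,0,0.05],[0.031,0,0.08],[0.031,0,0.11],[0.031,0,0.135],[0.031,0,0.155],[0.031,0,0.17],[0.031,0,0.18],[0.031,0,0.19],[0.031,0,0.198],[0.031,0,0.198],[0.031,0,0.198]],"turn":[0,0,0,0,0,0,0,0,0,0,0,0]}'|egrep 'pos|force'; python3 -m jog '{"travel":[[0,0,0],[0,0,0],[0,0,0],[0,0,0],[0,0,0],[0,0,0],[0,0,0]],"turn":[0,0,0,0,0,0,0]}' 0;python3 -m jog '{"travel":[[0,0,-0.005],[0,0,-0.015],[0,0,-0.03],[0,0,-0.05],[0,0,-0.075],[0,0,-0.1],[0,0,-0.13],[0,0,-0.155],[0,0,-0.175],[0,0,-0.185],[0,0,-0.19],[0,0,-0.19]],"turn":[0,0,0,0,0,0,0,0,0,0,0,0]}';python3 - <<'E'
from h import *
c=np.array([.430,.172]);y=np.array([.966,.26]);x=np.array([-.26,.966])
for k in(1,0,-1):print((c+.025*y+.032*k*x).round(4))
q=c+.025*y+.032*x;plan([q[0],q[1],.23],105)
E
```

```text
tool_pos: [0.65, 0.2413, 0.0457]
force: [0.2, -1.2, -0.1]
grip_force: 0.0
time_s: 24.97
tool_pos: [0.6503, 0.2414, 0.0461]
ee_rot: [-0.0, 0.985, 0.172, 0.001]
force: [0.6, 2.0, 3.3]
width: 0.0312
grip_force: 60.6
time_s: 25.97
tool_pos: [0.65, 0.2412, 0.2366]
ee_rot: [-0.0, 0.985, 0.172, 0.001]
force: [-0.3, -0.1, -1.2]
width: 0.031
grip_force: 60.0
[0.4458 0.2094]
[0.4542 0.1785]
[0.4625 0.1476]
now [0.65   0.2412 0.2366] xang 19.8 travel [-0.203  -0.0391  0.0063] turn -1.4879 q [-0.74  0.75  0.68  1.35 -0.48  1.21 -1.25] F [-0.3 -0.1 -1.2]
```

```bash
python3 -m jog '{"travel":[[-0.008,-0.002,0],[-0.022,-0.005,0],[-0.04,-0.008,0],[-0.06,-0.012,0],[-0.08,-0.016,0],[-0.1,-0.02,0],[-0.12,-0.024,0],[-0.14,-0.028,0],[-0.16,-0.032,0],[-0.178,-0.035,0],[-0.192,-0.037,0],[-0.2,-0.039,0]],"turn":[-0.1,-0.22,-0.34,-0.46,-0.58,-0.7,-0.82,-0.94,-1.06,-1.18,-1.3,-1.4]}'>/dev/null;python3 -m jog '{"travel":[[0,0.003,0],[0,0.003,0],[0,0.003,0],[0,0.003,0]],"turn":[-0.088,-0.088,-0.088,-0.088]}';python3 -c "
from h import *
plan([.4458,.2094,.145],105)"
```

```text
time_s: 27.3
tool_pos: [0.451, 0.2105, 0.2347]
ee_rot: [-0.0, 0.61, 0.793, -0.001]
force: [-0.1, 0.3, -1.7]
width: 0.0309
grip_force: 60.0
now [0.451  0.2105 0.2347] xang 104.9 travel [ 0.0003 -0.0052  0.0897] turn -0.0024 q [-0.73  0.38  0.33  1.89 -0.15  0.89 -0.07] F [-0.1  0.3 -1.7]
```

```bash
python3 -m jog '{"travel":[[0,-0.002,0.015],[0,-0.005,0.035],[0,-0.005,0.055],[0,-0.005,0.07],[0,-0.005,0.08],[0,-0.005,0.087],[0,-0.005,0.092],[0,-0.005,0.095],[0,-0.005,0.098],[0,-0.005,0.1],[0,-0.005,0.1]],"turn":[0,0,0,0,0,0,0,0,0,0,0]}';python3 -m jog '{"travel":[[0,0,0],[0,0,0],[0,0,0],[0,0,0]],"turn":[0,0,0,0]}' 0.55; python3 -m jog '{"travel":[[0,0,-0.01],[0,0,-0.03],[0,0,-0.06],[0,0,-0.09],[0,0,-0.12],[0,0,-0.12],[0,0,-0.12]],"turn":[0,0,0,0,0,0,0]}';python3 - <<'E'
from h import *
plan([.621,.231,.24],19.7)
snap('scene','s7.png');snap('top','t7.png');snap('wrist','w7.png')
P=proj('scene',[[.37,.172,.06],[.37,.172,.06]]);print(P)
E
```

```text
time_s: 28.22
tool_pos: [0.4466, 0.2096, 0.1354]
ee_rot: [0.0, 0.609, 0.793, 0.0]
force: [0.0, -0.5, -0.2]
width: 0.0311
grip_force: 60.1
time_s: 28.55
tool_pos: [0.4467, 0.2096, 0.1357]
ee_rot: [0.0, 0.609, 0.793, 0.0]
force: [1.5, 0.3, -0.2]
width: 0.0468
grip_force: 0.0
time_s: 29.13
tool_pos: [0.4475, 0.2101, 0.257]
ee_rot: [0.001, 0.609, 0.793, 0.002]
force: [0.2, -0.2, -0.5]
width: 0.0468
grip_force: 0.0
now [0.4475 0.2101 0.257 ] xang 105.0 travel [-0.0248  0.1729  0.0177] turn 1.4891 q [-0.74  0.35  0.34  1.87 -0.14  0.94 -0.08] F [ 0.2 -0.2 -0.5]
[[352.90231766 264.095331  ]
 [352.90231766 264.095331  ]]
```

```bash
python3 -m jog '{"travel":[[-0.001,0.008,0],[-0.003,0.022,0],[-0.006,0.04,0],[-0.009,0.06,0],[-0.012,0.08,0],[-0.015,0.1,0],[-0.018,0.12,0],[-0.02,0.138,0],[-0.022,0.153,0],[-0.024,0.165,0],[-0.025,0.173,0],[-0.025,0.173,0]],"turn":[0.12,0.24,0.36,0.48,0.6,0.72,0.84,0.96,1.08,1.2,1.32,1.43]}' 1 >/dev/null;python3 -m jog '{"travel":[[0,0,0],[0,0,0],[0,0,0.0],[0,0,0.0]],"turn":[0.06,0.06,0.06,0.06]}'>/dev/null;python3 -c "
from h import *
plan([.621,.231,.046],19.7)"
```

```text
now [0.6196 0.2301 0.2545] xang 19.7 travel [ 0.0019 -0.0003  0.2085] turn 0.0006 q [-0.77  0.69  0.7   1.42 -0.45  1.2  -1.25] F [ 0.2 -0.4 -0. ]
```

```bash
python3 -m jog '{"travel":[[0.001,0,0.025],[0.001,0,0.055],[0.001,0,0.085],[0.001,0,0.115],[0.001,0,0.14],[0.001,0,0.16],[0.001,0,0.175],[0.001,0,0.187],[0.001,0,0.196],[0.001,0,0.203],[0.001,0,0.208],[0.001,0,0.208]],"turn":[0,0,0,0,0,0,0,0,0,0,0,0]}'|egrep 'pos|force'; python3 -m jog '{"travel":[[0,0,0],[0,0,0],[0,0,0],[0,0,0],[0,0,0],[0,0,0],[0,0,0]],"turn":[0,0,0,0,0,0,0]}' 0|egrep 'pos|force|wid';python3 -m jog '{"travel":[[0,0,-0.005],[0,0,-0.015],[0,0,-0.03],[0,0,-0.05],[0,0,-0.075],[0,0,-0.1],[0,0,-0.13],[0,0,-0.155],[0,0,-0.175],[0,0,-0.185],[0,0,-0.19],[0,0,-0.19]],"turn":[0,0,0,0,0,0,0,0,0,0,0,0]}';python3 - <<'E'
from h import *
plan([.4542,.1785,.236],105)
E
```

```text
tool_pos: [0.6206, 0.2305, 0.0468]
force: [0.2, 0.6, -1.2]
grip_force: 0.0
tool_pos: [0.6213, 0.2308, 0.0481]
force: [-0.9, -0.1, 6.1]
width: 0.031
grip_force: 59.6
time_s: 33.2
tool_pos: [0.6211, 0.2305, 0.2381]
ee_rot: [-0.0, 0.985, 0.171, 0.0]
force: [-0.7, 0.0, -1.1]
width: 0.031
grip_force: 59.4
now [0.6211 0.2305 0.2381] xang 19.6 travel [-0.1747 -0.0071  0.0019] turn -1.4899 q [-0.77  0.7   0.69  1.44 -0.47  1.16 -1.24] F [-0.7  0.  -1.1]
```

```bash
python3 -m jog '{"travel":[[-0.008,0,0],[-0.02,-0.001,0],[-0.036,-0.002,0],[-0.053,-0.003,0],[-0.07,-0.003,0],[-0.088,-0.004,0],[-0.106,-0.004,0],[-0.124,-0.005,0],[-0.14,-0.006,0],[-0.155,-0.006,0],[-0.166,-0.007,0],[-0.174,-0.007,0]],"turn":[-0.1,-0.22,-0.34,-0.46,-0.58,-0.7,-0.82,-0.94,-1.06,-1.18,-1.3,-1.4]}'>/dev/null;python3 -m jog '{"travel":[[0,0,0],[0,0,0],[0,0,0],[0,0,0]],"turn":[-0.09,-0.09,-0.09,-0.09]}';python3 -c "
from h import *
plan([.4542,.1785,.131],105)"
```

```text
time_s: 34.53
tool_pos: [0.4545, 0.1785, 0.2367]
ee_rot: [-0.0, 0.61, 0.793, -0.001]
force: [0.5, -0.8, -0.8]
width: 0.0311
grip_force: 59.5
now [0.4545 0.1785 0.2367] xang 104.9 travel [ 1.000e-04 -2.000e-04  1.057e-01] turn -0.0022 q [-0.68  0.37  0.33  1.91 -0.15  0.89 -0.01] F [ 0.5 -0.8 -0.8]
```

```bash
python3 -m jog '{"travel":[[0,0,0.015],[0,0,0.035],[0,0,0.055],[0,0,0.07],[0,0,0.082],[0,0,0.09],[0,0,0.096],[0,0,0.1],[0,0,0.103],[0,0,0.106],[0,0,0.106]],"turn":[0,0,0,0,0,0,0,0,0,0,0]}';python3 -m jog '{"travel":[[0,0,0],[0,0,0],[0,0,0],[0,0,0]],"turn":[0,0,0,0]}' 0.55|egrep 'pos|force|wid'; python3 -m jog '{"travel":[[0,0,-0.01],[0,0,-0.03],[0,0,-0.06],[0,0,-0.09],[0.02,0,-0.12],[0.05,0,-0.14],[0.08,0,-0.14],[0.11,0,-0.14],[0.13,0,-0.14],[0.13,0,-0.14],[0.13,0,-0.14],[0.13,0,-0.14]],"turn":[0,0,0,0,0,0,0,0,0,0,0,0]}';python3 - <<'E'
from h import *
plan([.5928,.2209,.24],19.7)
s=snap('scene','s8.png');t=snap('top','t8.png');w=snap('wrist','w8.png')
r=lambda a,sz:cv2.resize(a,sz,interpolation=cv2.INTER_CUBIC)
L=np.vstack([r(s[195:275,285:385],(375,300)),r(s[238:288,325:375],(375,300))])
R=np.vstack([r(t[215:290,205:325],(425,266)),r(w,(425,334))])
cv2.imwrite('pics/j8.png',np.hstack([L,R]))
E
```

```text
time_s: 35.45
tool_pos: [0.4548, 0.1787, 0.1313]
ee_rot: [0.0, 0.609, 0.793, 0.0]
force: [0.3, 0.4, -0.9]
width: 0.031
grip_force: 59.6
tool_pos: [0.455, 0.1788, 0.1318]
force: [0.2, 0.2, -0.6]
width: 0.0471
grip_force: 0.0
time_s: 36.78
tool_pos: [0.4213, 0.3032, 0.2714]
ee_rot: [0.0, 0.609, 0.793, -0.0]
force: [-1.3, -0.6, 0.0]
width: 0.0469
grip_force: 0.0
now [0.4213 0.3032 0.2714] xang 105.0 travel [-0.1238  0.1445  0.0315] turn 1.4882 q [-0.9   0.37  0.32  1.79 -0.13  1.   -0.28] F [-1.3 -0.6  0. ]
```

View pics/j8.png

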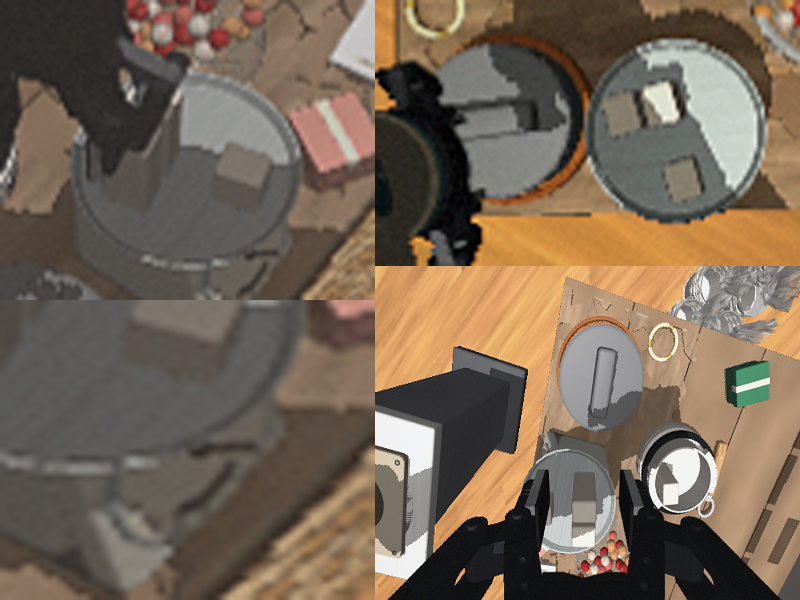

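Both bars and the offcut stand well in the pan, one bar is left in the tub, and the cap sits in the tray. The needle is hidden from these angles, so I'll move the wrist camera to the side of the dial.

```bash
python3 -m jog '{"travel":[[0.003,-0.01,0],[0.007,-0.022,0],[0.012,-0.036,0],[0.017,-0.052,0],[0.022,-0.068,0],[0.027,-0.084,0],[0.032,-0.1,0.02],[0.036,-0.11,0.045],[0.038,-0.115,0.075],[0.038,-0.115,0.105],[0.038,-0.115,0.135],[0.038,-0.115,0.16]],"turn":[-0.11,-0.22,-0.33,-0.44,-0.55,-0.66,-0.77,-0.88,-0.99,-1.1,-1.2,-1.309]}'>/dev/null;python3 -m jog '{"travel":[[0,0,0.01],[0,0,0.02],[0,0,0.02],[0,0,0.02]],"turn":[0,0,0,0]}';python3 - <<'E'
from h import *
plan([.4213,.3032,.2714],105)
print(proj('wrist',[[.37,.172,.06],[.37,.172,.1],[.37,.172,.02],[.37,.132,.06],[.37,.212,.06]]).round().tolist())
a=snap('wrist','w9.png')
E
```

```text
time_s: 38.27
tool_pos: [0.3005, 0.3104, 0.0913]
ee_rot: [-0.0, 0.001, 1.0, -0.0]
force: [0.6, -0.0, -0.5]
width: 0.0471
grip_force: 0.0
now [0.3005 0.3104 0.0913] xang 179.9 travel [-0.1207 -0.0072 -0.1801] turn 1.3077 q [-0.85  0.52 -0.03  2.21  0.04  0.42  0.66] F [ 0.6 -0.  -0.5]
[[112.0, 308.0], [72.0, 352.0], [140.0, 277.0], [51.0, 309.0], [171.0, 308.0]]
```

```bash
python3 - <<'E'
from h import *
a=cv2.imread('pics/w9.png');cv2.imwrite('pics/w9c.png',cv2.resize(a[240:390,10:210],None,fx=4,fy=4,interpolation=cv2.INTER_CUBIC))
E
```

```text
(no output)
```

View pics/w9c.png

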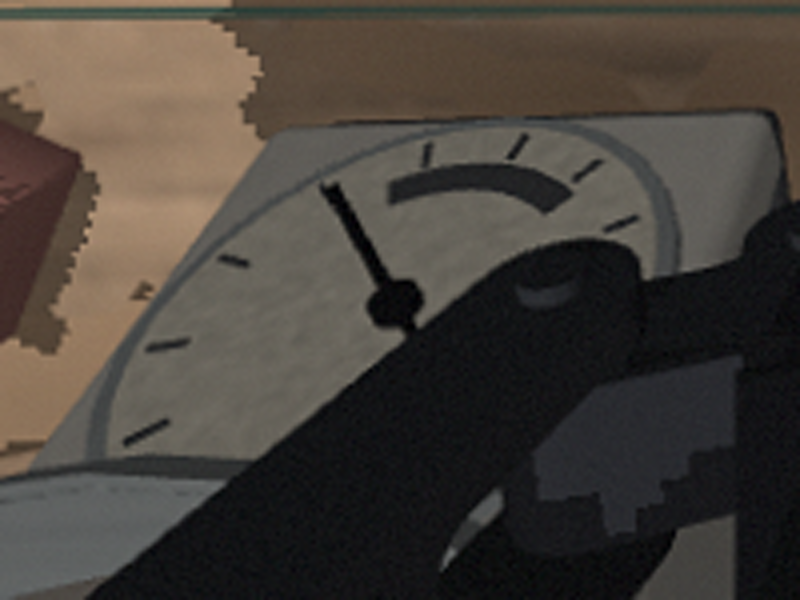

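The dial shows clearly with its bottom at the top of the picture. The hub is at (395,303), the needle tip at (330,185), and the band runs from (390,190) to (570,200). The needle is just short of the band, so the third bar is needed.

```bash
cat > dial.py <<'E'
from h import *
def onx(pix,X=.37):
    c,d=und('wrist',pix);return (c+d*((X-c[0])/d[:,0])[:,None])[:,1:]
E
python3 - <<'E'
from dial import *
P=onx([(10+u/4,240+v/4) for u,v in [(395,303),(330,185),(390,190),(570,200),(235,260),(428,155),(518,145),(590,170),(622,222)]])
print(P.round(4).tolist())
d=P[1:]-P[0]
# seen from the front (-x side, looking +x): right is -y ; clockwise from top
print((np.degrees(np.arctan2(-d[:,0],d[:,1]))%360).round(1),np.linalg.norm(d,axis=1).round(4))
E
python3 -m jog '{"travel":[[0,0,-0.03],[0,0,-0.06],[0,0,-0.09],[0,0,-0.12],[-0.01,0,-0.15],[-0.03,0,-0.17],[-0.06,0,-0.18],[-0.09,0,-0.18],[-0.12,0,-0.18],[-0.14,-0.01,-0.18],[-0.16,-0.02,-0.18],[-0.18,-0.03,-0.18]],"turn":[0,0.1,0.22,0.34,0.46,0.58,0.7,0.82,0.94,1.06,1.18,1.3]}' 1 >/dev/null;python3 -c "
from h import *
plan([.5928,.2209,.25],19.7)"
```

```text
[[0.1755, 0.0689], [0.144, 0.0341], [0.1561, 0.0359], [0.1908, 0.0396], [0.1418, 0.0569], [0.1566, 0.0239], [0.1722, 0.0204], [0.1902, 0.0295], [0.2032, 0.0466]]
[137.8 149.5 207.7 109.5 157.2 176.2 200.5 231.2] [0.0468 0.0382 0.0331 0.0357 0.0488 0.0485 0.042  0.0356]
now [0.4813 0.2806 0.2727] xang 105.2 travel [-0.0869  0.0919  0.0227] turn 1.492 q [-0.81  0.43  0.34  1.69 -0.16  1.04 -0.15] F [-0.  -0.3  0.2]
```

```bash
python3 -m jog '{"travel":[[-0.008,0.008,0],[-0.018,0.018,0],[-0.028,0.03,0],[-0.04,0.042,0],[-0.052,0.055,0],[-0.064,0.068,0],[-0.074,0.078,0],[-0.082,0.087,0],[-0.087,0.092,0],[-0.087,0.092,0],[-0.087,0.092,0],[-0.087,0.092,0]],"turn":[0.12,0.24,0.36,0.48,0.6,0.72,0.84,0.96,1.08,1.2,1.32,1.44]}' 1 >/dev/null;python3 -m jog '{"travel":[[0,0,0],[0,0,0],[0,0,0.0],[0,0,0.0]],"turn":[0.052,0.052,0.052,0.052]}'>/dev/null;python3 -c "
from h import *
plan([.5928,.2209,.047],19.7)"
```

```text
now [0.592  0.2221 0.272 ] xang 20.1 travel [2.00e-04 1.50e-03 2.25e-01] turn 0.0076 q [-0.81  0.63  0.73  1.49 -0.44  1.19 -1.24] F [ 0.2 -0.3 -0.1]
```

```bash
python3 -m jog '{"travel":[[0,0.001,0.025],[0,0.001,0.055],[0,0.001,0.085],[0,0.001,0.115],[0,0.001,0.145],[0,0.001,0.17],[0,0.001,0.188],[0,0.001,0.2],[0,0.001,0.21],[0,0.001,0.218],[0,0.001,0.225],[0,0.001,0.225]],"turn":[0.007,0.007,0.007,0.007,0.007,0.007,0.007,0.007,0.007,0.007,0.007,0.007]}'|egrep 'pos|force'; python3 -m jog '{"travel":[[0,0,0],[0,0,0],[0,0,0],[0,0,0],[0,0,0],[0,0,0],[0,0,0]],"turn":[0,0,0,0,0,0,0]}' 0|egrep 'pos|force|wid';python3 -m jog '{"travel":[[0,0,-0.005],[0,0,-0.015],[0,0,-0.03],[0,0,-0.05],[0,0,-0.075],[0,0,-0.1],[0,0,-0.13],[0,0,-0.155],[0,0,-0.175],[0,0,-0.185],[0,0,-0.19],[0,0,-0.19]],"turn":[0,0,0,0,0,0,0,0,0,0,0,0]}';python3 - <<'E'
from h import *
plan([.4625,.1476,.236],105)
E
```

```text
tool_pos: [0.5921, 0.221, 0.0457]
force: [-0.6, -0.0, 0.2]
grip_force: 0.0
tool_pos: [0.5929, 0.2211, 0.0471]
force: [-0.6, 0.4, 4.4]
width: 0.031
grip_force: 59.8
time_s: 43.23
tool_pos: [0.5926, 0.2211, 0.2371]
ee_rot: [-0.0, 0.985, 0.171, 0.0]
force: [-0.5, -0.5, -0.9]
width: 0.031
grip_force: 59.4
now [0.5926 0.2211 0.2371] xang 19.6 travel [-0.1472  0.0255  0.0009] turn -1.4897 q [-0.81  0.66  0.72  1.54 -0.46  1.12 -1.22] F [-0.5 -0.5 -0.9]
```

```bash
python3 -m jog '{"travel":[[-0.007,0.001,0],[-0.018,0.003,0],[-0.031,0.005,0],[-0.045,0.008,0],[-0.06,0.01,0],[-0.075,0.013,0],[-0.09,0.016,0],[-0.105,0.018,0],[-0.118,0.02,0],[-0.13,0.022,0],[-0.14,0.024,0],[-0.147,0.0255,0]],"turn":[-0.1,-0.22,-0.34,-0.46,-0.58,-0.7,-0.82,-0.94,-1.06,-1.18,-1.3,-1.4]}'>/dev/null;python3 -m jog '{"travel":[[0,0,0],[0,0,0],[0,0,0],[0,0,0]],"turn":[-0.09,-0.09,-0.09,-0.09]}';python3 -c "
from h import *
plan([.4625,.1476,.123],105)"
```

```text
time_s: 44.57
tool_pos: [0.4623, 0.1475, 0.2357]
ee_rot: [-0.0, 0.61, 0.793, -0.001]
force: [-0.3, -0.5, 0.1]
width: 0.0309
grip_force: 59.4
now [0.4623 0.1475 0.2357] xang 104.9 travel [0.     0.0004 0.1127] turn -0.0021 q [-0.62  0.36  0.35  1.92 -0.16  0.88  0.07] F [-0.3 -0.5  0.1]
```

```bash
python3 -m jog '{"travel":[[-0.001,0,0.015],[-0.001,0,0.035],[-0.001,0,0.055],[-0.001,0,0.07],[-0.001,0,0.082],[-0.001,0,0.092],[-0.001,0,0.1],[-0.001,0,0.105],[-0.001,0,0.109],[-0.001,0,0.113],[-0.001,0,0.113]],"turn":[0,0,0,0,0,0,0,0,0,0,0]}';python3 -m jog '{"travel":[[0,0,0],[0,0,0],[0,0,0],[0,0,0]],"turn":[0,0,0,0]}' 0.55|egrep 'pos|force|wid'; python3 -m jog '{"travel":[[0,0,-0.01],[0,0,-0.03],[0,0,-0.06],[0,0,-0.09],[0.02,0,-0.12],[0.05,0,-0.15],[0.08,0,-0.15],[0.11,0,-0.15],[0.14,0,-0.15],[0.16,0,-0.15],[0.16,0,-0.15],[0.16,0,-0.15]],"turn":[0,0,0,0,0,0,0,0,0,0,0,0]}';python3 - <<'E'
from h import *
plan([.30,.31,.09],180)
E
```

```text
time_s: 45.48
tool_pos: [0.4627, 0.1466, 0.123]
ee_rot: [-0.0, 0.609, 0.793, -0.0]
force: [-0.6, -0.1, -0.7]
width: 0.0311
grip_force: 59.4
tool_pos: [0.4631, 0.1467, 0.1238]
force: [-0.1, -0.3, 0.4]
width: 0.0467
grip_force: 0.0
time_s: 46.82
tool_pos: [0.4208, 0.3021, 0.2734]
ee_rot: [-0.0, 0.608, 0.794, -0.0]
force: [0.6, -0.9, -0.1]
width: 0.0467
grip_force: 0.0
now [0.4208 0.3021 0.2734] xang 105.2 travel [ 0.0392 -0.1145  0.1834] turn -1.306 q [-0.91  0.37  0.32  1.79 -0.14  1.01 -0.27] F [ 0.6 -0.9 -0.1]
```

```bash
python3 -m jog '{"travel":[[0.003,-0.01,0],[0.007,-0.022,0],[0.012,-0.036,0],[0.017,-0.052,0],[0.022,-0.068,0],[0.027,-0.084,0],[0.032,-0.1,0.02],[0.036,-0.11,0.045],[0.038,-0.114,0.075],[0.039,-0.114,0.105],[0.039,-0.114,0.135],[0.039,-0.114,0.16]],"turn":[-0.11,-0.22,-0.33,-0.44,-0.55,-0.66,-0.77,-0.88,-0.99,-1.1,-1.2,-1.306]}'>/dev/null;python3 -m jog '{"travel":[[0,0,0.01],[0,0,0.022],[0,0,0.022],[0,0,0.022]],"turn":[0,0,0,0]}';python3 - <<'E'
from dial import *
plan([.4213,.3032,.2714],105)
a=snap('wrist','w10.png');b=cv2.imread('pics/w9.png')
# dial unwrapped: darkness along rays from the hub, on the plane x=.37
def prof(im):
    g=cv2.cvtColor(im,cv2.COLOR_BGR2GRAY).astype(np.float32);o=[]
    for t in range(90,261,4):
        v=[]
        for r in (.012,.016,.020,.024,.028,.032,.037):
            p=[.37,.1755-r*np.sin(np.radians(t)),.0689+r*np.cos(np.radians(t))]
            u=proj('wrist',[p])[0];v.append(int(cv2.getRectSubPix(g,(1,1),(float(u[0]),float(u[1])))[0,0]))
        o.append((t,v))
    return o
for (t,x),(_,y) in zip(prof(b),prof(a)):print(t,x,y)
E
```

```text
time_s: 48.15
tool_pos: [0.3017, 0.308, 0.0913]
ee_rot: [-0.0, 0.002, 1.0, -0.001]
force: [-0.4, 0.5, -0.6]
width: 0.0471
grip_force: 0.0
now [0.3017 0.308  0.0913] xang 179.7 travel [-0.1196 -0.0045 -0.1801] turn 1.3042 q [-0.85  0.52 -0.02  2.21  0.03  0.42  0.68] F [-0.4  0.5 -0.6]
90 [101, 102, 99, 97, 100, 98, 96] [96, 103, 96, 102, 104, 99, 92]
94 [101, 100, 97, 97, 98, 101, 98] [100, 105, 98, 96, 98, 97, 101]
98 [101, 100, 98, 97, 100, 101, 98] [104, 103, 99, 96, 97, 100, 97]
102 [101, 100, 94, 97, 102, 102, 98] [106, 100, 101, 99, 101, 102, 98]
106 [101, 99, 97, 95, 100, 100, 62] [104, 100, 98, 100, 101, 97, 97]
110 [100, 98, 101, 98, 100, 102, 97] [102, 101, 94, 97, 98, 97, 44]
114 [99, 98, 98, 102, 97, 98, 97] [99, 99, 97, 100, 96, 101, 101]
118 [103, 97, 97, 101, 97, 96, 101] [97, 98, 99, 103, 94, 100, 97]
122 [59, 99, 96, 104, 97, 99, 101] [100, 99, 100, 102, 97, 96, 101]
126 [12, 60, 98, 102, 97, 96, 99] [101, 97, 98, 103, 98, 100, 98]
130 [9, 9, 21, 46, 99, 101, 100] [101, 98, 96, 103, 96, 97, 100]
134 [64, 51, 19, 10, 9, 8, 11] [104, 102, 95, 101, 100, 99, 99]
138 [104
[... 1347 characters left out ...]
 100, 104, 103, 98, 102, 100] [98, 104, 100, 105, 100, 100, 96]
222 [97, 82, 82, 104, 98, 105, 100] [96, 82, 81, 108, 100, 100, 102]
226 [75, 35, 44, 93, 98, 101, 100] [75, 37, 43, 97, 101, 100, 100]
230 [46, 17, 20, 27, 102, 38, 99] [45, 21, 19, 25, 105, 90, 35]
234 [21, 19, 18, 9, 48, 85, 98] [18, 18, 17, 10, 52, 93, 93]
238 [15, 19, 19, 16, 14, 102, 92] [14, 18, 19, 18, 15, 102, 98]
242 [16, 17, 17, 19, 15, 76, 88] [18, 19, 19, 14, 14, 73, 98]
246 [18, 17, 18, 19, 19, 18, 83] [17, 18, 14, 12, 14, 20, 97]
250 [20, 18, 17, 19, 15, 16, 83] [16, 13, 18, 13, 17, 20, 97]
254 [20, 20, 16, 17, 19, 18, 83] [16, 19, 20, 15, 19, 21, 101]
258 [19, 31, 16, 19, 18, 20, 86] [18, 31, 18, 23, 18, 18, 101]
```

The needle rests at about 171°, in the middle of the band (about 148° to 206°). Next I'll return to the earlier viewing pose and check numerically whether the cap has moved in the tray.

```bash
python3 -m jog '{"travel":[[0,0,-0.03],[0,0,-0.06],[0,0,-0.09],[0,0,-0.12],[-0.01,0,-0.15],[-0.03,0,-0.17],[-0.05,0,-0.18],[-0.07,0,-0.18],[-0.09,0,-0.18],[-0.105,-0.002,-0.18],[-0.115,-0.004,-0.18],[-0.12,-0.005,-0.18]],"turn":[0,0.1,0.22,0.34,0.46,0.58,0.7,0.82,0.94,1.06,1.18,1.3]}'>/dev/null; python3 -m jog '{"travel":[[0,0,0],[0,0,0],[0,0,0]],"turn":[0,0,0]}' >/dev/null;python3 - <<'E'
from h import *
plan([.4213,.3032,.2714],105)
w=snap('wrist','w11.png');t=snap('top','t11.png')
for n,a,(r0,r1,c0,c1) in (('wrist',w,(60,260,240,410)),('top',t,(215,290,205,265))):
    b=cv2.imread('pics/%s8.png'%n[0]);f=lambda i:cv2.cvtColor(i,cv2.COLOR_BGR2GRAY)[r0:r1,c0:c1].astype(np.float32)
    A,B=f(a),f(b);print(n,np.abs(A-B).mean(),cv2.phaseCorrelate(B,A,cv2.createHanningWindow(A.shape[::-1],cv2.CV_32F)))
E
```

```text
now [0.4206 0.3041 0.272 ] xang 105.5 travel [-0.0011  0.0005  0.0006] turn 0.0096 q [-0.92  0.37  0.34  1.79 -0.15  1.   -0.25] F [-0.1  0.1  0.2]
wrist 9.038236 ((0.47167978919499376, 1.6780140080822434), 0.8025091978046629)
top 5.5304446 ((-0.49203675587655127, 0.7776301092135895), 0.9719320933024088)
```

```bash
cat > fit.py <<'E'
from h import *
def fitbar(fn,ci,c0,ang0,z,sp=.012):
    g=cv2.GaussianBlur(cv2.cvtColor(cv2.imread(fn),cv2.COLOR_BGR2GRAY).astype(np.float32),(3,3),0)
    G=np.hypot(cv2.Sobel(g,5,1,0),cv2.Sobel(g,5,0,1));G=np.minimum(G,120)
    t=np.linspace(-1,1,25);L,W,Rr=.039,.0125,.0665
    R=np.r_[np.c_[L*t,W+0*t],np.c_[L*t,-W+0*t],np.c_[L+0*t[::3],W*t[::3]],np.c_[-L+0*t[::3],W*t[::3]]]
    a=np.linspace(0,2*np.pi,60);C=.066*np.c_[np.cos(a),np.sin(a)]
    def sc(x,y,th):
        Q=Ro.from_euler('z',th,degrees=True).as_matrix()[:2,:2]
        P=np.r_[np.c_[R@Q.T+[x,y],np.full(len(R),z)],np.c_[C+[x,y],np.full(60,z-.033)]]
        u=proj('wrist',P,ci).astype(np.float32);return cv2.remap(G,u[None,:,0].copy(),u[None,:,1].copy(),1).mean()
    best=(-1,)
    for s,st,c,th0,dt in ((sp,.002,c0,ang0,range(-12,13,3)),):
        for x in np.arange(-s,s+1e-9,st):
            for y in np.arange(-s,s+1e-9,st):
                for d in dt: best=max(best,(sc(c[0]+x,c[1]+y,th0+d),c[0]+x,c[1]+y,th0+d))
    b=best
    for x in np.arange(-.002,.0021,.0005):
        for y in np.arange(-.002,.0021,.0005):
            for d in (-2,-1,0,1,2): best=max(best,(sc(b[1]+x,b[2]+y,b[3]+d),b[1]+x,b[2]+y,b[3]+d))
    return best
E
python3 - <<'E'
from fit import *
print(fitbar('pics/w11.png',camera_info('wrist'),(.4413,.332),95.8,.119))
plan([.4413,.332,.25],95.8)
E
```

```text
(np.float32(74.57544), np.float64(0.4388), np.float64(0.332), 90.8)
now [0.4206 0.3042 0.2718] xang 105.5 travel [0.0213 0.0274 0.0218] turn 0.1693 q [-0.92  0.37  0.34  1.79 -0.15  1.   -0.25] F [-0.4 -0.6 -0.6]
```

```bash
python3 -m jog '{"travel":[[-0.005,0.006,0.005],[-0.012,0.013,0.015],[-0.018,0.02,0.025],[-0.02,0.027,0.03],[-0.02,0.027,0.03],[-0.02,0.027,0.03]],"turn":[0.09,0.17,0.17,0.17,0.17,0.17]}' 1;python3 - <<'E'
from fit import *
print(fitbar('pics/w8.png',camera_info('wrist'),(.4413,.332),95.8,.119,.008)) if 0 else None
snap('wrist','w12.png')
print(fitbar('pics/w12.png',camera_info('wrist'),(.4413,.332),95.8,.119))
plan([.4413,.332,.25],95.8)
E
```

```text
time_s: 50.05
tool_pos: [0.4524, 0.2918, 0.241]
ee_rot: [-0.0, 0.671, 0.741, -0.0]
force: [-0.2, -0.4, 0.1]
width: 0.0853
grip_force: 0.0
(np.float32(81.63922), np.float64(0.4398), np.float64(0.332), 95.8)
now [0.4523 0.2921 0.2414] xang 95.7 travel [ 0.0408 -0.007  -0.0086] turn -0.0019 q [-0.88  0.44  0.37  1.78 -0.19  0.95 -0.33] F [-0.3 -0.  -0.1]
```

```bash
python3 -m jog '{"travel":[[0.01,-0.002,0.02],[0.025,-0.005,0.045],[0.041,-0.008,0.07],[0.041,-0.008,0.095],[0.041,-0.008,0.12],[0.041,-0.008,0.14],[0.041,-0.008,0.155],[0.041,-0.008,0.166],[0.041,-0.008,0.175],[0.041,-0.008,0.182],[0.041,-0.008,0.187],[0.041,-0.008,0.187]],"turn":[0,0,0,0,0,0,0,0,0,0,0,0]}'|egrep 'pos|force'; python3 -m jog '{"travel":[[0,0,0],[0,0,0],[0,0,0],[0,0,0],[0,0,0],[0,0,0],[0,0,0]],"turn":[0,0,0,0,0,0,0]}' 0; python3 -c "
from h import *
print(sense()['torque']);plan([.621,.231,.2],94.7)"
```

```text
tool_pos: [0.4403, 0.3319, 0.054]
force: [0.5, -0.1, 0.1]
grip_force: 0.0
time_s: 51.68
tool_pos: [0.4409, 0.3321, 0.0548]
ee_rot: [0.0, 0.672, 0.741, 0.0]
force: [0.5, -0.6, 3.1]
width: 0.0256
grip_force: 61.2
[ 0.00754555  0.14318444 -0.04486437]
now [0.4409 0.3321 0.0548] xang 95.6 travel [-0.1181  0.1695 -0.1451] turn 0.0157 q [-0.86  0.71  0.25  1.92 -0.32  0.55 -0.29] F [ 0.5 -0.6  3.1]
```

```bash
python3 -m jog '{"travel":[[0,0,-0.004],[0,0,-0.012],[0,0,-0.025],[0,0,-0.042],[0,0,-0.062],[0,0,-0.085],[0,0,-0.105],[0,0,-0.125],[0,0,-0.138],[0,0,-0.145],[0,0,-0.145],[0,0,-0.145]],"turn":[0,0,0,0,0,0,0,0,0,0,0,0]}'|egrep 'pos|force|wid'; python3 -m jog '{"travel":[[-0.008,0.012,0],[-0.02,0.028,0],[-0.034,0.048,0],[-0.05,0.071,0],[-0.066,0.094,0],[-0.081,0.116,0],[-0.095,0.136,0],[-0.106,0.152,0],[-0.114,0.164,0],[-0.118,0.1695,0],[-0.118,0.1695,0],[-0.118,0.1695,0]],"turn":[0.01,0.01,0.01,0.01,0.01,0.01,0.01,0.01,0.01,0.01,0.01,0.01]}';python3 -c "
from h import *
plan([.6212,.2311,.1],94.7)"
```

```text
tool_pos: [0.4401, 0.3317, 0.1992]
force: [-0.2, 0.1, -1.7]
width: 0.0254
grip_force: 60.6
time_s: 53.68
tool_pos: [0.62, 0.2307, 0.1983]
ee_rot: [-0.001, 0.676, 0.737, -0.001]
force: [-0.8, 0.3, -1.5]
width: 0.0254
grip_force: 60.6
now [0.62   0.2307 0.1983] xang 95.0 travel [0.0004 0.0014 0.0983] turn 0.0053 q [-0.59  0.67  0.34  1.49 -0.25  1.03 -0.1 ] F [-0.8  0.3 -1.5]
```

```bash
python3 -m jog '{"travel":[[0,0.001,0.015],[0,0.001,0.035],[0,0.001,0.055],[0,0.001,0.07],[0,0.001,0.08],[0,0.001,0.086],[0,0.001,0.09],[0,0.001,0.092],[0,0.001,0.092]],"turn":[0,0,0,0,0,0,0,0,0]}'|egrep 'pos|force|wid'; python3 -m jog '{"travel":[[0,0,0.002],[0,0,0.004],[0,0,0.006],[0,0,0.008],[0,0,0.01],[0,0,0.01]],"turn":[0,0,0,0,0,0]}';python3 -c "
from h import *
print(sense()['torque']);plan([.6212,.2311,.0835],94.7)"
```

```text
tool_pos: [0.6218, 0.2313, 0.1077]
force: [-0.9, -0.7, -2.3]
width: 0.0253
grip_force: 60.6
time_s: 54.93
tool_pos: [0.6217, 0.2311, 0.0971]
ee_rot: [-0.0, 0.675, 0.737, -0.0]
force: [0.2, -0.7, -1.4]
width: 0.0255
grip_force: 60.7
[0.04614065 0.00387474 0.01025296]
now [0.6217 0.2311 0.0971] xang 95.0 travel [ 0.0001 -0.0005  0.0136] turn 0.0059 q [-0.57  0.78  0.3   1.57 -0.29  0.83 -0.07] F [ 0.2 -0.7 -1.4]
```

```bash
python3 -m jog '{"travel":[[0,0,0.0015],[0,0,0.003],[0,0,0.0045],[0,0,0.006],[0,0,0.0075],[0,0,0.009],[0,0,0.009]],"turn":[0,0,0,0,0,0,0]}'|egrep 'pos|force|wid'; python3 -m jog '{"travel":[[0,0,0.0015],[0,0,0.003],[0,0,0.0045],[0,0,0.0055],[0,0,0.0055],[0,0,0.0055]],"turn":[0,0,0,0,0,0]}';python3 -c "
from h import *
print(sense()['torque']);plan([.6212,.2311,.0835],19.7)"
```

```text
tool_pos: [0.6219, 0.2311, 0.0891]
force: [-1.7, -0.2, 8.5]
width: 0.0252
grip_force: 62.0
time_s: 56.02
tool_pos: [0.6219, 0.2311, 0.0847]
ee_rot: [-0.0, 0.675, 0.738, 0.0]
force: [-3.3, -0.9, 12.2]
width: 0.0249
grip_force: 62.6
[-2.42989926e-01  1.11381636e+00 -3.81308619e-04]
now [0.6219 0.2311 0.0847] xang 95.0 travel [ 0.     -0.0007  0.0012] turn 1.3149 q [-0.57  0.8   0.3   1.58 -0.3   0.81 -0.06] F [-3.3 -0.9 12.2]
```

```bash
python3 -m jog '{"travel":[[0,0,0.0008],[0,0,0.0016],[0,0,0.0018],[0,0,0.0018]],"turn":[0,0,0,0]}'|egrep 'pos|force|wid'; python3 -m jog '{"travel":[[0,0,0],[0,0,0],[0,0,0],[0,0,0],[0,0,0],[0,0,0],[0,0,0],[0,0,0],[0,0,0],[0,0,0],[0,0,0],[0,0,0]],"turn":[0.05,0.12,0.22,0.32,0.42,0.52,0.62,0.72,0.82,0.92,1.02,1.1]}';python3 -c "
from h import *
print(sense()['torque']);plan([.6212,.2311,.0835],19.7)"
```

```text
tool_pos: [0.6219, 0.2312, 0.0832]
force: [-4.2, -0.8, 14.7]
width: 0.0249
grip_force: 62.7
time_s: 57.35
tool_pos: [0.6243, 0.2311, 0.0839]
ee_rot: [0.0, 0.962, 0.274, 0.003]
force: [0.4, -0.9, 12.7]
width: 0.0256
grip_force: 62.9
[-0.13714499  0.51315752  0.5603643 ]
now [0.6243 0.2311 0.0839] xang 31.9 travel [-0.0027 -0.0016  0.0004] turn 0.2123 q [-0.73  0.86  0.6   1.59 -0.59  0.88 -0.92] F [ 0.4 -0.9 12.7]
```

```bash
python3 -m jog '{"travel":[[-0.001,-0.001,0.0005],[-0.002,-0.001,0.001],[-0.002,-0.001,0.001],[-0.002,-0.001,0.001],[-0.002,-0.001,0.001],[-0.002,-0.001,0.001],[-0.002,-0.001,0.001]],"turn":[0.0,0.0,0.04,0.08,0.12,0.12,0.12]}';python3 -c "
from h import *
print(sense()['torque']);plan([.6212,.2311,.0835],19.7)"
```

```text
time_s: 57.93
tool_pos: [0.6228, 0.2309, 0.0832]
ee_rot: [0.0, 0.976, 0.218, 0.003]
force: [-0.1, -0.2, 14.5]
width: 0.0251
grip_force: 62.8
[-0.04577928  0.33729667  0.15331225]
now [0.6228 0.2309 0.0832] xang 25.2 travel [-0.0014 -0.0009 -0.0003] turn 0.0955 q [-0.74  0.87  0.63  1.59 -0.62  0.88 -1.01] F [-0.1 -0.2 14.5]
```

```bash
python3 -m jog '{"travel":[[-0.001,-0.001,0],[-0.001,-0.001,0],[-0.001,-0.001,0],[-0.001,-0.001,0],[-0.001,-0.001,0]],"turn":[0.03,0.06,0.1,0.1,0.1]}'|egrep 'pos|force';python3 -c "
from h import *
print(sense()['torque']);plan([.6212,.2311,.0917],19.7)"
```

```text
tool_pos: [0.6215, 0.2313, 0.0833]
force: [0.4, -1.4, 14.6]
grip_force: 62.9
[-0.10381665  0.36855861  0.28970772]
now [0.6215 0.2313 0.0833] xang 19.5 travel [-0.0003  0.0001 -0.0084] turn -0.0042 q [-0.76  0.87  0.65  1.6  -0.64  0.89 -1.09] F [ 0.4 -1.4 14.6]
```

```bash
python3 -m jog '{"travel":[[0,0,-0.0015],[0,0,-0.003],[0,0,-0.0045],[0,0,-0.006],[0,0,-0.0075],[0,0,-0.0085],[0,0,-0.0085]],"turn":[0,0,0,0,0,0,0]}'|egrep 'pos|force';python3 -m jog '{"travel":[[0,0,-0.001],[0,0,-0.002],[0,0,-0.002],[0,0,-0.002]],"turn":[0,0,0,0]}'|egrep 'pos|force';python3 -c "
from h import *
print(sense()['torque'])"
```

```text
tool_pos: [0.6213, 0.2312, 0.0906]
force: [2.4, -0.5, 5.5]
grip_force: 61.8
tool_pos: [0.6209, 0.2312, 0.0917]
force: [5.1, -0.3, 3.5]
grip_force: 61.4
[-1.48627649e-04 -1.04465261e+00  3.44283662e-02]
```

```bash
python3 -m jog '{"travel":[[0,0,-0.001],[0,0,-0.002],[0,0,-0.003],[0,0,-0.003],[0,0,-0.003]],"turn":[0,0,0,0,0]}'|egrep 'pos|force'
```

```text
tool_pos: [0.621, 0.2313, 0.092]
force: [12.4, 0.5, -11.1]
grip_force: 60.5
```

The cap resists a pull of 11 N, so it is locked. I'll relax, release and retreat.

```bash
python3 -m jog '{"travel":[[0,0,0.0015],[0,0,0.0025],[0,0,0.0025]],"turn":[0,0,0]}'|egrep 'pos|force';python3 -m jog '{"travel":[[0,0,0],[0,0,0],[0,0,0],[0,0,0],[0,0,0],[0,0,0]],"turn":[0,0,0,0,0,0]}' 1|egrep 'pos|force|wid';python3 -m jog '{"travel":[[0,0,-0.02],[0,0,-0.045],[0,0,-0.075],[0,0,-0.105],[0,0,-0.135],[0,0,-0.16],[0,0,-0.16],[0,0,-0.16]],"turn":[0,0,0,0,0,0,0,0]}'; python3 - <<'E'
from fit import *
snap('wrist','w13.png')
for z in (.156,.161): print(z,fitbar('pics/w13.png',camera_info('wrist'),(.621,.231),19.7,z))
# pan bars by bright tops in the top camera vs. expectation
t=snap('top','t13.png')
plan([.621,.231,.25],19.7)
E
```

```text
tool_pos: [0.6208, 0.2312, 0.0918]
force: [6.6, 0.2, 2.0]
grip_force: 62.6
tool_pos: [0.6177, 0.2314, 0.0909]
force: [-0.1, 0.5, 0.3]
width: 0.0853
grip_force: 0.0
time_s: 61.1
tool_pos: [0.619, 0.2314, 0.2528]
ee_rot: [-0.0, 0.986, 0.169, 0.001]
force: [-0.7, 0.5, -0.7]
width: 0.0851
grip_force: 0.0
0.156 (np.float32(45.829884), np.float64(0.618), np.float64(0.23), 19.7)
0.161 (np.float32(44.598), np.float64(0.619), np.float64(0.2305), 19.7)
now [0.6174 0.2315 0.2502] xang 19.4 travel [0.0033 0.0017 0.0002] turn -0.005 q [-0.81  0.71  0.77  1.43 -0.5   1.21 -1.21] F [-0.  -0.3 -0.1]
```

```bash
python3 - <<'E'
from h import *
a=cv2.imread('pics/top0.png').astype(int);b=cv2.imread('pics/t13.png').astype(int)
for n,(u,v,r) in dict(green=(224,166,14),bangle=(222,217,12),opener=(270,162,14),pink=(337,261,12),pad=(381,255,22),pen_card=(425,255,14),tray=(241,246,18)).items():
    print(n,np.abs(a-b)[v-r:v+r,u-r:u+r].mean().round(1))
# pan: top-camera brightness at the expected tops of the pieces
g=b.mean(2)
for p in ([.4467,.2096,.18],[.455,.1787,.18],[.463,.1466,.18],[.392,.163,.146],[.42,.172,.11]):
    u=proj('top',[p])[0];x,y=u.round().astype(int);print(u.round(),b[y-1:y+2,x-1:x+2].mean((0,1)).round())
E
```

```text
green 59.8
bangle 29.7
opener 59.3
pink 5.8
pad 6.6
pen_card 5.1
tray 33.3
[273. 247.] [106. 123. 131.]
[284. 243.] [205. 224. 221.]
[296. 240.] [205. 224. 221.]
[292. 265.] [140. 157. 162.]
[289. 255.] [103. 107. 101.]
```

```bash
python3 -m jog '{"travel":[[-0.005,-0.01,-0.02],[-0.02,-0.035,-0.04],[-0.037,-0.065,-0.05],[-0.054,-0.095,-0.05],[-0.071,-0.125,-0.05],[-0.088,-0.155,-0.05],[-0.105,-0.185,-0.05],[-0.122,-0.215,-0.05],[-0.139,-0.245,-0.05],[-0.156,-0.275,-0.05],[-0.173,-0.305,-0.05],[-0.19,-0.335,-0.05]],"turn":[-0.1,-0.2,-0.3,-0.4,-0.5,-0.6,-0.7,-0.8,-0.9,-1.0,-1.1,-1.2]}'>/dev/null; python3 -c "
from h import *
plan([.157,.631,.25],166)"
```

```text
now [0.3254 0.4845 0.2996] xang 88.5 travel [ 0.1421 -0.1722  0.0495] turn -1.3532 q [-1.34  0.47  0.49  1.58 -0.24  1.15 -0.82] F [-0.8  0.7 -0.5]
```

```bash
python3 -m jog '{"travel":[[0.012,-0.014,0],[0.028,-0.034,0],[0.044,-0.054,0],[0.06,-0.074,0],[0.076,-0.094,0],[0.092,-0.112,0],[0.108,-0.13,0],[0.12,-0.146,0],[0.13,-0.16,0],[0.138,-0.168,0],[0.142,-0.172,0],[0.142,-0.172,0]],"turn":[0,0,0,0,0,0,0,0,0,0,0,0]}'|egrep pos; python3 - <<'E'
from h import *
a=cv2.imread('pics/top0.png').astype(int);t=snap('top','t14.png');b=t.astype(int);snap('scene','s14.png')
for n,(u,v,r) in dict(green=(224,166,14),bangle=(222,217,12),opener=(278,161,16),cap=(269,187,24),pink=(337,261,12),pad=(381,255,22),pen_card=(425,255,14),tray=(243,247,22)).items():
    print(n,np.abs(a-b)[v-r:v+r,u-r:u+r].mean().round(1))
E
```

```text
tool_pos: [0.1592, 0.6319, 0.2999]
green 2.7
bangle 2.6
opener 3.2
cap 4.0
pink 2.5
pad 2.2
pen_card 2.6
tray 9.3
```

Every bystander matches the start picture, the cap is back as it was, and the arm is clear. I'll hand in the job.

```bash
python3 -c "
from bench import workorder
print(workorder.sign_off())"
```

```text
the job is handed in; nothing more can be done
None
```

The refill order is on the pan and handed in: the one offcut plus all three bars, with the needle at about 171° in the middle of the dark band (about 148° to 206°); the cap is locked back on the empty tub (it held against an 11 N pull) and nothing else on the table moved.

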